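# Tighten a compression nut: finger-tight, then one flat with the wrench

## Robot

A 6-joint arm with a two-finger parallel gripper is mounted at the origin on the work surface. World frame = base frame: x ahead of the robot, y to its left, z up, the work surface at z = 0. Lengths are in m, angles in rad, forces in N, time in s.
With the tool pointing down it reaches from about 0.35 to 0.775 m from the base axis. Payload 5.5 kg.
Tool frame: the origin (TCP) lies on the centre line of the jaws, within the pads' length; the fingertips stand 8 mm ahead of it and the grasp point (between the pads) lies 11 mm behind it; z points along the fingers, y is the direction in which the jaws open and shut (so a half turn about z gives the same grasp; the last joint's range is limited). The gripper opens to 85 mm and grips with 20 to 120 N. Pads are 22 mm wide; open, the fingers measure 114 mm over their backs; the gripper's body (76 mm by 85 mm) begins 54 mm behind the grasp point. The pads swing forward as they close: fully open they stand 13 mm farther back than shut.
Start: joints at [-1.3, 0.313, 0.046, 1.304, 0, 1.431], TCP at [0.23, -0.527, 0.239] pointing down, gripper open.
Joint ranges: [-2.76, 2.76], [-0.86, 1.69], [-1.03, 1.26], [-2.2, 2.34], [-1.47, 1.5], [-3.14, 3.14]. Speed limits (rad/s): [2.57, 2.57, 3.14, 3.14, 3.14, 3.14].

## Interface

Orientations are given as a unit quaternion [w, x, y, z].
In Python, from workcell import env gives the robot as it stands. The module is installed in compiled form; this text tells all that it offers.
- The arm moves only by the tool play_rows, never from a script. Its argument "steps" is a list of rows, each an object with "claw": the closure in counts, from 0 (fully open) to 255 (shut); "dp": the shift along the tool's x, y, z in m, a list of three; "angular": the turn, a rotation vector about the tool's x, y, z in degrees, a list of three. In form: [{"claw": claw, "dp": [dx, dy, dz], "angular": [wx, wy, wz]}, ...]. A call has exactly 8 rows; each row shifts and turns the commanded pose from where the row before left it, along the tool's axes as they then stand; what a row does not reach is not made up. A row lasts 1/12 s, in which the tool goes at most 41.7 mm and 7.16 degrees, less where a joint would pass 70% of its speed; a pose out of reach is approached as far as the arm can. A call is refused whole if a number of a shift passes 0.0417 or a number of a turn 7.16, either way. A call with a gripper value outside its range is refused whole. The fingers move at their own pace and stop on an object; "force" is the grip in N (left out, the last holds). Time passes only in rows, so rows that do not move let the fingers close, or fill a call up. It gives the time, the measured TCP pose, the force and the opening at its end, in the units of the state.
- env.get_state(): the state, without advancing time (a new reading comes with each control period).
- env.read_camera(name): name is "side" or "top"; returns (picture, depth): 400x640x3 uint8, red, green, blue; 400x640 float32, m along the optical axis (not along the pixel's ray), 0 where there is no reading.
- env.calibration(name): a dict with "fx", "fy", "cx", "cy" (pixels), "k1" (the pictures are not rectified: a ray, as slopes to the right and down, at radius r is drawn at 1 + k1 r^2 times it, then the intrinsics apply), "world_from_camera" (4x4, takes a point from camera to world coordinates). Camera axes: x right, y down, z forward; pixel columns grow to the right and rows downward; lengths in m; the calibration is good to about 2 mm. A picture is of the moment at which its call begins. calibration takes no time and is no camera call.
- env.hand_in(): hands the job in, once; it reports no verdict.
The state is a dict: "clock": time; "joint_pos": joint angles; "qvel": joint speeds; "tau": joint torques, N m; "tcp_pos": TCP position; "orientation": TCP orientation; "wrist_force": force on the tool from outside, world axes, zero at the start; "ft_torque": the same for the moment, N m; "finger_gap": finger opening in m.
Only numpy, scipy, OpenCV 4.12 (cv2) and the standard library are available. Lean on these libraries where they do the work, as an engineer would, in place of code of your own. Each camera call takes 0.05 s, during which the arm holds its last target. There are 200 camera calls.

## Task

Run the loose compression nut on the lubrication manifold clockwise with the fingers until it is just finger-tight, feeling for where it stops, and no further. Then take the open-ended wrench, put its jaw on the nut and tighten it one flat (a sixth of a turn) past finger-tight, no less and not over-tightened, pull the wrench off and lay it back across both saddles of its rest. Leave everything else on the bench where it is.

Things in the scene. Friction and masses are not known exactly. Their poses are not given: they have to be found in the camera images.
- manifold: Fixed grey block 85 x 85 mm, top at 58 mm, foot flanges 125 x 60 x 8 mm along its x; origin at the centre of its underside, z up. A brass neck 26 mm in diameter rises from its centre to 80 mm, the nut sits above it, and a capped copper tube stub 20 mm in diameter stands through the nut up to 122 mm.
- nut_mid (a point): Centre of the captive brass hex nut, 36 mm across flats, 22 mm high (80 to 102 mm above the bench), on the manifold's vertical axis. z up; x is normal to one flat (flats face every 60 degrees from it), with a punch mark on top towards x. It starts 0.4 to 1.1 rad short of finger-tight (how far cannot be read from any pose) and turns clockwise from above, against an even 0.12 N m.
- nut (a joint): How far the nut is tightened past finger-tight, rad: 0 until then; one flat is 1.047. At finger-tight the torque jumps to about 0.6 N m, at which it goes on tightening clockwise; turned back, the nut only loosens off (0.12 N m) and this value stays. Over-tightened above 1.22, or above 0.15 by the fingers.
- wrench: Loose steel open-ended wrench, about 0.28 kg, 10 mm thick, lying flat; origin at the jaw's centre on the underside, x out of the mouth, z up. Parallel prongs 38.5 mm apart from 20 mm behind to 18 mm ahead of the origin, flared tips to 27 mm ahead, throat 24 mm behind; head 68 mm wide. Handle 20 mm wide along -x, 35 to 185 mm behind the origin, ending in a 30 mm eye. Centre of mass some 85 mm behind the origin.
- jaw (a point): Centre of the wrench's jaw at mid-thickness (5 mm above its underside); belongs on the nut's axis when the wrench is on the nut.
- handle (a point): Point on the wrench's handle, 100 mm behind the jaw, at mid-thickness: the place to grip it, across its 20 mm width (along the wrench's y).
- rest: Fixed dark steel wrench rest: base strip 45 mm wide, 8 mm high, with two saddles 40 mm high, 14 mm thick, 76 mm wide, 45 and 165 mm behind its origin (along -x), each with a 10 mm high lip at both ends, 60 mm clear between lips. Origin on the bench below the wrench's jaw; x as the wrench's when it lies there.
- rest_mid (a point): Point midway between the rest's two saddles at the level of their tops, 40 mm up; the wrench's handle point lies 5 mm above it at the start.
- spare_nut: Loose smaller brass hex nut, 27 mm across flats, 18 mm high, a bystander.
- ferrule: Loose brass ring 34 mm across, 12 mm high, a bystander.
- screwdriver: Screwdriver with a red handle, a bystander.
- toolholder: Dark steel lathe tool holder about 120 x 25 x 30 mm, a bystander.
- chuck_key: Steel T-shaped chuck key about 110 x 100 x 16 mm, a bystander.
- brass_bar: Brass round bar, 24 mm by 110 mm, lying, a bystander.
- oil_bottle: White bottle, 60 mm by 150 mm, standing, a bystander.
Not all that is in view belongs to the job. Leave any blue or red look-alike of the wrench alone.

How it is judged:
On the way, in this order (a step that is already met when the one before it is completed fails the run):
1. the nut has been run down finger-tight (within 0.14 rad of its stop, tightened no more than 0.15 rad past it) (z of nut_mid in the frame of manifold below 0.09107 m and value of joint nut below 0.15 rad), for 0.2 s.
2. the wrench's jaw is on the nut (horizontal distance between jaw and nut_mid below 0.008 m and distance between jaw and nut_mid below 0.015 m), for 0.2 s.
3. the nut has been tightened one flat past finger-tight (0.87 to 1.22 rad) with the wrench (value of joint nut between 0.87 and 1.22 rad), for 0.2 s.
At the end, for the whole second after the job is handed in: The nut is 60 degrees past finger-tight, within 10, and not backed off again; the wrench lies still and flat across both saddles of its rest, its handle point within 30 mm along and 25 mm across of the middle between the saddles, pointing as at the start within 0.25 rad (all of step 3 and z of nut_mid in the frame of manifold below 0.09107 m and x of handle in the frame of rest_mid between -0.03 and 0.03 m and y of handle in the frame of rest_mid between -0.025 and 0.025 m and z of handle in the frame of rest_mid below 0.009 m and angle between wrench's own z axis and vertical below 0.06 rad and angle between the x axis of wrench and the x axis of rest, either way round below 0.25 rad and linear speed of wrench below 0.02 m/s); the robot touches nothing.
It fails at once if the nut is over-tightened (more than 1.22 rad past finger-tight) (value of joint nut above 1.22 rad).
It fails at once if the fingers, not the wrench, tighten the nut past finger-tight (more than 0.15 rad) (value of joint nut above 0.15 rad and contact force between the fingers and manifold above 1 N).
It fails at once if a bystander is displaced by more than 25 mm (distance of any of spare_nut, ferrule, screwdriver, toolholder, chuck_key, brass_bar, oil_bottle from where it was at the start of the episode above 0.025 m).
It also fails if it takes over 72 s, if anything falls off the work surface, if the arm or the gripper's body presses on something with over 40 N, if the wrist force passes 120 N, or if a joint passes its speed limit or range.

## Working session

There is one attempt and no reset: what is moved stays moved. The work goes in short steps, Python scripts to look and compute and a tool call to move; the robot and the scene stay as the last step left them, time stands still between calls to the robot, and variables do not carry over. Pictures are saved under pics/ and viewed, about 8 in all and at most 12, crops included, and the job is handed in when it is done.

Besides the shell and the picture viewer there is one more tool, called after ">>>" as name(argument=value, ...), one argument or row to a line, values as JSON. play_rows: Moves the arm, as the interface text tells. Its arguments: {"type":"object","properties":{"steps":{"type":"array","items":{"type":"object","properties":{"claw":{"type":"number"},"dp":{"type":"array","items":{"type":"number"}},"angular":{"type":"array","items":{"type":"number"}}}}},"force":{"type":"number"}},"required":["steps"]}

```bash
mkdir -p pics; cat > h.py <<'E'
import numpy as np, cv2, json
from workcell import env
def snap(n):
    im,d=env.read_camera(n); np.savez(f'{n}.npz',im=im,d=d); return im,d
def save(im,fn): cv2.imwrite('pics/'+fn,im[:,:,::-1])
def cloud(n,d):
    c=env.calibration(n); h,w=d.shape
    K=np.array([[c['fx'],0,c['cx']],[0,c['fy'],c['cy']],[0,0,1.]])
    uv=np.stack(np.meshgrid(np.arange(w),np.arange(h)),-1).reshape(-1,1,2).astype(float)
    xd=(uv[:,0]-[c['cx'],c['cy']])/[c['fx'],c['fy']]
    x=xd.copy()
    for _ in range(10): x=xd/(1+c['k1']*(x**2).sum(1,keepdims=True))
    P=np.c_[x,np.ones(len(x))]*d.reshape(-1,1)
    T=np.array(c['world_from_camera']); P=P@T[:3,:3].T+T[:3,3]
    P[d.reshape(-1)==0]=np.nan
    return P.reshape(h,w,3)
def proj(n,p):
    c=env.calibration(n);T=np.linalg.inv(np.array(c['world_from_camera']));q=T[:3,:3]@np.asarray(p)+T[:3,3]
    x=q[:2]/q[2];x=x*(1+c['k1']*(x@x));return x*[c['fx'],c['fy']]+[c['cx'],c['cy']]
E
python3 - <<'E'
from h import *
for n in('top','side'):
    im,d=snap(n); save(im,n+'0.png'); c=env.calibration(n); print(n,{k:np.round(v,3).tolist() for k,v in c.items()})
print(env.get_state())
E
```

```text
top {'fx': 403.465, 'fy': 403.465, 'cx': 317.401, 'cy': 204.671, 'k1': -0.015, 'world_from_camera': [[-0.026, -0.983, 0.182, 0.356], [-0.999, 0.029, 0.015, 0.028], [-0.02, -0.182, -0.983, 1.009], [0.0, 0.0, 0.0, 1.0]]}
side {'fx': 373.798, 'fy': 373.798, 'cx': 318.698, 'cy': 201.903, 'k1': -0.002, 'world_from_camera': [[-0.986, -0.079, 0.147, 0.401], [-0.166, 0.591, -0.789, 0.803], [-0.024, -0.803, -0.596, 0.651], [0.0, 0.0, 0.0, 1.0]]}
{'clock': 0.1, 'joint_pos': array([-1.29960717e+00,  3.13902300e-01,  4.50626540e-02,  1.30358799e+00,
       -1.52925167e-05,  1.43121163e+00]), 'qvel': array([-3.14671213e-05, -1.10154279e-03,  2.29596451e-03, -3.47559742e-04,
       -4.81711994e-04, -7.30273313e-04]), 'tau': array([ 2.93162695e-03, -4.81728351e+01,  2.99241865e+01,  1.28842023e-02,
       -1.16673582e-04,  1.74825453e-05]), 'tcp_pos': array([ 0.22948117, -0.52672918,  0.23849887]), 'orientation': array([-8.13386515e-04,  9.78981819e-01,  2.03945906e-01, -6.12628675e-05]), 'wrist_force': array([ 0.25319486,  0.09799522, -0.38898657]), 'ft_torque': array([-0.09526675,  0.02192951,  0.03578688]), 'finger_gap': 0.08560273228976933}
```

View pics/top0.png

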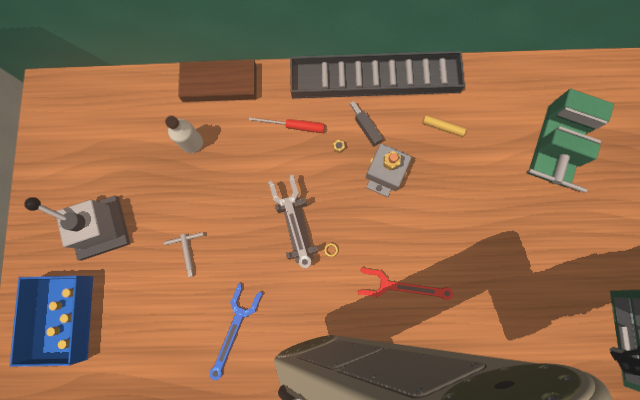

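View pics/side0.png

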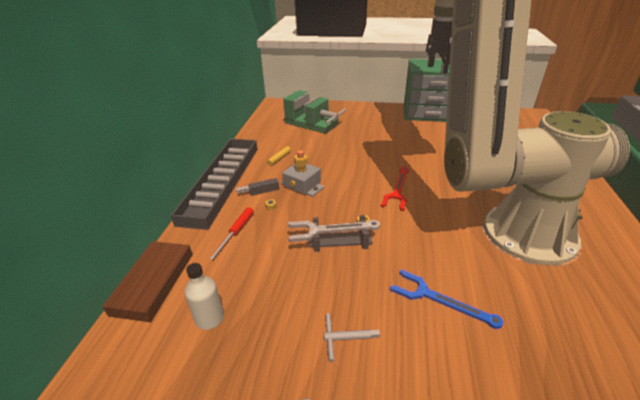

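The steel wrench lies on the dark rest at top (285,190)–(305,262). Blue (237,330) and red (405,285) are the look-alikes. The manifold with the brass nut is at top (392,162), and the ferrule at (331,250) is close to the rest. Next I'll measure these and take one enlarged crop.

```bash
cat > m.py <<'E'
from h import *
T=np.load('top.npz');S=np.load('side.npz')
Pt=cloud('top',T['d']);Ps=cloud('side',S['d'])
def sel(P,im,box,zr,cond=None):
    u0,v0,u1,v1=box;p=P[v0:v1,u0:u1].reshape(-1,3);c=im[v0:v1,u0:u1].reshape(-1,3).astype(int)
    m=(p[:,2]>zr[0])&(p[:,2]<zr[1]); 
    if cond is not None:m&=cond(c)
    return p[m]
brass=lambda c:(c[:,0]-c[:,2]>60)
for nm,P,im,bw,bm in(('top',Pt,T['im'],(262,170,330,275),(360,135,420,200)),('side',Ps,S['im'],(283,205,385,252),(275,140,330,200))):
    w=sel(P,im,bw,(.038,.07)); 
    print(nm,'wrench n',len(w),'z pct',np.percentile(w[:,2],[5,50,95]).round(4))
    w=w[abs(w[:,2]-np.median(w[:,2]))<.006]
    c=w.mean(0);U,s,V=np.linalg.svd((w-c)[:,:2],full_matrices=False);a=V[0]*np.sign(V[0][0]) 
    t=(w-c)[:,:2]@a;q=(w-c)[:,:2]@[-a[1],a[0]]
    print(' c',c.round(4),'axis deg',np.degrees(np.arctan2(a[1],a[0])).round(2),'t',np.percentile(t,[0,1,99,100]).round(4),'q',np.percentile(q,[1,99]).round(4))
    for lo in np.arange(-.13,.13,.02):
        k=(t>=lo)&(t<lo+.02)
        if k.any():print('  t%.2f n%d q %.4f..%.4f z%.4f'%(lo,k.sum(),q[k].min(),q[k].max(),np.median(w[k,2])))
    for zr in((.052,.064),(.094,.112),(.113,.13)):
        m=sel(P,im,bm,zr)
        if len(m)>4:
            (cc,sz,an)=cv2.minAreaRect((m[:,:2]*1000).astype(np.float32));print(' man',zr,len(m),'mean',m.mean(0).round(4),'rect',np.round(cc,1),np.round(sz,1),round(an,1), 'med z',np.median(m[:,2]).round(4))
im=T['im'];a=cv2.resize(im[170:280,260:350],None,fx=4,fy=4,interpolation=cv2.INTER_CUBIC)
b=cv2.resize(im[135:205,355:425],(440,440),interpolation=cv2.INTER_CUBIC)
save(np.hstack([a,b]),'crop1.png')
E
python3 m.py
```

```text
top wrench n 1168 z pct [0.0398 0.0495 0.0529]
 c [0.4975 0.1022 0.0499] axis deg 15.05 t [-0.116  -0.1123  0.1081  0.1127] q [-0.0389  0.0339]
  t-0.13 n20 q -0.0103..0.0090 z0.0505
  t-0.11 n96 q -0.0143..0.0145 z0.0499
  t-0.09 n113 q -0.0375..0.0378 z0.0497
  t-0.07 n74 q -0.0097..0.0339 z0.0501
  t-0.05 n70 q -0.0098..0.0101 z0.0500
  t-0.03 n68 q -0.0096..0.0101 z0.0499
  t-0.01 n69 q -0.0096..0.0101 z0.0493
  t0.01 n66 q -0.0096..0.0100 z0.0499
  t0.03 n130 q -0.0433..0.0324 z0.0498
  t0.05 n141 q -0.0318..0.0329 z0.0498
  t0.07 n80 q -0.0309..0.0314 z0.0499
  t0.09 n75 q -0.0335..0.0330 z0.0502
  t0.11 n5 q -0.0264..0.0296 z0.0488
 man (0.052, 0.064) 924 mean [ 0.6226 -0.1331  0.0578] rect [ 627.3 -135.4] [85.  85.8] 64.1 med z 0.0578
 man (0.094, 0.112) 156 mean [ 0.6243 -0.1337  0.103 ] rect [ 627.2 -135.5] [36.6 39.1] 85.7 med z 0.1033
 man (0.113, 0.13) 65 mean [ 0.6263 -0.1346  0.1206] rect [ 626.6 -135.2] [18.3 17.8] 39.3 med z 0.1214
side wrench n 1042 z pct [0.0416 0.0505 0.0532]
 c [0.5029 0.1078 0.0504] axis deg 15.2 t [-0.1219 -0.1178  0.103   0.1056] q [-0.041   0.0338]
  t-0.13 n36 q -0.0158..0.0115 z0.0511
  t-0.11 n73 q -0.0342..0.0140 z0.0513
  t-0.09 n100 q -0.0391..0.0368 z0.0506
  t-0.07 n55 q -0.0114..0.0091 z0.0512
  t-0.05 n57 q -0.0134..0.0082 z0.0510
  t-0.03 n55 q -0.0121..0.0082 z0.0512
  t-0.01 n56 q -0.0145..0.0089 z0.0512
  t0.01 n62 q -0.0421..0.0082 z0.0507
  t0.03 n133 q -0.0472..0.0301 z0.0510
  t0.05 n102 q -0.0363..0.0306 z0.0507
  t0.07 n89 q -0.0351..0.0293 z0.0509
  t0.09 n65 q -0.0373..0.0317 z0.0506
 man (0.052, 0.064) 392 mean [ 0.624  -0.1205  0.0589] rect [ 626.2 -132. ] [85.7 86.5] 64.4 med z 0.0594
 man (0.094, 0.112) 92 mean [ 0.6257 -0.1259  0.1031] rect [ 625.2 -129.8] [36.1 31.7] 26.0 med z 0.1041
 man (0.113, 0.13) 34 mean [ 0.6262 -0.1313  0.1205] rect [ 625.6 -132.4] [18.4 15.1] 45.1 med z 0.121
```

View pics/crop1.png

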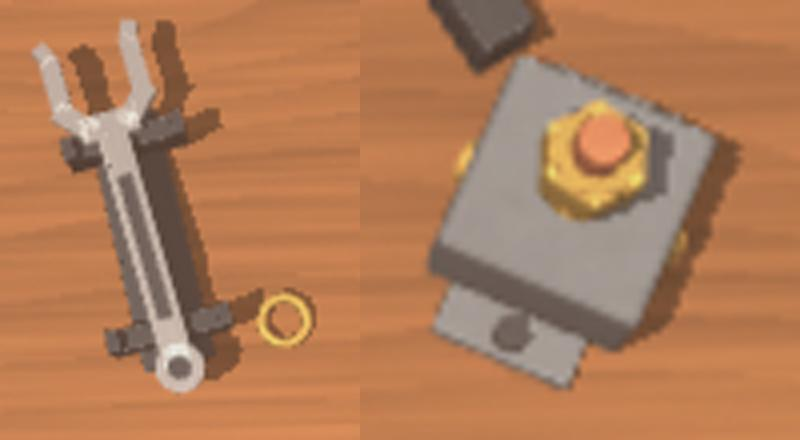

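Crop: the steel wrench lies on the rest with its mouth away from the robot and the eye at crop (180,367). The nut (crop 595,160) has the stub on its axis. The wrench and nut positions agree between the two views within 3 mm. Next I'll fit the nut's hex angle.

```bash
cat > hexfit.py <<'E'
from h import *
def hexfit(n,box,zr=(.098,.108),c0=(.627,-.1345)):
    Z=np.load(f'{n}.npz');P=cloud(n,Z['d']);u0,v0,u1,v1=box
    p=P[v0:v1,u0:u1].reshape(-1,3);im=Z['im'][v0:v1,u0:u1].reshape(-1,3).astype(int)
    m=(p[:,2]>zr[0])&(p[:,2]<zr[1]);p=p[m][:,:2]
    best=[]
    for a in np.arange(0,60,.5):
        w=[];mid=[]
        for k in range(3):
            t=np.radians(a+60*k);s=p@[np.cos(t),np.sin(t)];lo,hi=np.percentile(s,[1,99]);w.append(hi-lo)
        best.append((sum(w),a,np.round(w,4)))
    best.sort(key=lambda x:x[0]);print(n,len(p),[(round(b[0],4),b[1],b[2].tolist()) for b in best[:4]])
if __name__=='__main__':
    hexfit('top',(360,135,420,200));hexfit('side',(275,140,330,200))
    im=np.load('top.npz')['im'];P=[proj('top',(.6268,-.1345,.1025))]
    b=cv2.resize(im[145:177,375:411],None,fx=16,fy=16,interpolation=cv2.INTER_CUBIC)
    s=np.load('side.npz')['im'][145:175,284:318];s=cv2.resize(s,None,fx=16,fy=16,interpolation=cv2.INTER_CUBIC)
    h=max(b.shape[0],s.shape[0]);o=np.zeros((h,b.shape[1]+s.shape[1],3),np.uint8);o[:b.shape[0],:b.shape[1]]=b;o[:s.shape[0],b.shape[1]:]=s
    save(cv2.resize(o,None,fx=.7,fy=.7),'crop2.png');print(o.shape,P)
E
python3 hexfit.py
```

```text
top 140 [(np.float64(0.1069), np.float64(18.0), [0.0348, 0.0354, 0.0366]), (np.float64(0.1069), np.float64(17.5), [0.0349, 0.0355, 0.0366]), (np.float64(0.1069), np.float64(18.5), [0.0348, 0.0354, 0.0367]), (np.float64(0.107), np.float64(19.0), [0.0349, 0.0354, 0.0367])]
side 67 [(np.float64(0.1016), np.float64(58.5), [0.0365, 0.0295, 0.0356]), (np.float64(0.1017), np.float64(59.0), [0.0365, 0.0296, 0.0356]), (np.float64(0.1017), np.float64(58.0), [0.0365, 0.0296, 0.0356]), (np.float64(0.1017), np.float64(59.5), [0.0364, 0.0297, 0.0356])]
(512, 1120, 3) [array([391.81371439, 159.17242024])]
```

View pics/crop2.png

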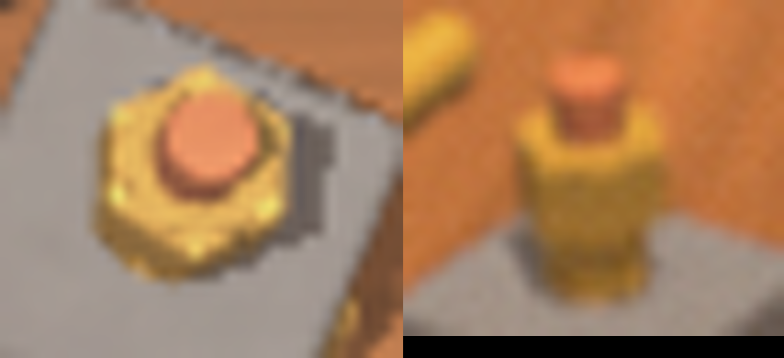

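```bash
cat > sil.py <<'E'
from h import *
from scipy.optimize import minimize
def silfit(n,box,zb=.0805,guess=(.6268,-.1345)):
    im=np.load(f'{n}.npz')['im'];u0,v0,u1,v1=box;f=8
    b=cv2.resize(im[v0:v1,u0:u1],None,fx=f,fy=f,interpolation=cv2.INTER_CUBIC)
    hsv=cv2.cvtColor(b,cv2.COLOR_RGB2HSV);M=(hsv[...,1]>90)   # brass or copper vs grey
    def rend(cx,cy,a):
        o=np.zeros(M.shape,np.uint8)
        def hull(pts):
            q=np.array([proj(n,p) for p in pts]);q=((q-[u0,v0]+.5)*f-.5).astype(np.float32)
            cv2.fillConvexPoly(o,cv2.convexHull(np.round(q*16).astype(np.int32)),1,shift=4)
        for z in [0]:
            t=np.radians(a+30+60*np.arange(6));r=.018/np.cos(np.pi/6)
            hull([(cx+r*np.cos(k),cy+r*np.sin(k),zz) for k in t for zz in(zb,zb+.022)])
        t=np.arange(0,2*np.pi,.2)
        hull([(cx+.01*np.cos(k),cy+.01*np.sin(k),zz) for k in t for zz in(.1,.122)])
        hull([(cx+.013*np.cos(k),cy+.013*np.sin(k),zz) for k in t for zz in(.058,.08)])
        return o>0
    cost=lambda x:(rend(x[0]/1000,x[1]/1000,x[2])^M).sum()/f**2
    R=[]
    for a in range(0,60,6):
        r=minimize(cost,[guess[0]*1e3,guess[1]*1e3,a],method='Nelder-Mead',options=dict(initial_simplex=[[guess[0]*1e3+i,guess[1]*1e3+j,a+k] for i,j,k in((0,0,-3),(3,0,3),(0,3,3),(-2,-2,0))],maxiter=90))
        R.append((r.fun,r.x[0],r.x[1],r.x[2]%60))
    R.sort();print(n,np.round(R[:5],2).tolist())
if __name__=='__main__':
    silfit('top',(380,148,404,174))
E
python3 sil.py
```

```text
Traceback (most recent call last):
  File "sil.py", line 26, in <module>
    silfit('top',(380,148,404,174))
    ~~~~~~^^^^^^^^^^^^^^^^^^^^^^^^^
  File "sil.py", line 22, in silfit
    r=minimize(cost,[guess[0]*1e3,guess[1]*1e3,a],method='Nelder-Mead',options=dict(initial_simplex=[[guess[0]*1e3+i,guess[1]*1e3+j,a+k] for i,j,k in((0,0,-3),(3,0,3),(0,3,3),(-2,-2,0))],maxiter=90))
  File "sil.py", line 19, in <lambda>
    cost=lambda x:(rend(x[0]/1000,x[1]/1000,x[2])^M).sum()/f**2
                   ~~~~^^^^^^^^^^^^^^^^^^^^^^^^^^
  File "sil.py", line 16, in rend
    hull([(cx+.01*np.cos(k),cy+.01*np.sin(k),zz) for k in t for zz in(.1,.122)])
    ~~~~^^^^^^^^^^^^^^^^^^^^^^^^^^^^^^^^^^^^^^^^^^^^^^^^^^^^^^^^^^^^^^^^^^^^^^^^
  File "sil.py", line 10, in hull
    q=np.array([proj(n,p) for p in pts]);q=((q-[u0,v0]+.5)*f-.5).astype(np.float32)
                ~~~~^^^^^
  File "h.py", line 18, in proj
    c=env.calibration(n);T=np.linalg.inv(np.array(c['world_from_camera']));q=T[:3,:3]@np.asarray(p)+T[:3,3]
ValueError: time passes only in moves, steps and waits
```

```bash
sed -i 's/^def snap/import functools\ncalib=functools.cache(lambda n:env.calibration(n))\ndef snap/; s/c=env.calibration(n)/c=calib(n)/' h.py; python3 sil.py
```

```text
top [[32.83, 627.33, -135.9, 24.43], [32.94, 627.32, -135.89, 24.35], [32.95, 627.35, -135.89, 24.38], [32.98, 627.35, -135.79, 24.88], [33.0, 627.32, -135.87, 23.88]]
```

```bash
cat > plan.py <<'E'
import sys
from h import *
from scipy.spatial.transform import Rotation as Ro
def pose():
    s=env.get_state();q=np.array(s['orientation']);R=Ro.from_quat(q[[1,2,3,0]])
    return s,np.array(s['tcp_pos']),R
def yaw(R): x=R.as_matrix()[:,0];return np.degrees(np.arctan2(x[1],x[0]))
def seg(p,R,tgt,psi,n,claw,out):
    # straight line, even yaw, to a tool-down target
    Rt=Ro.from_euler('z',psi,degrees=True)*Ro.from_euler('x',180,degrees=True)
    w=(R.inv()*Rt).as_rotvec(degrees=True)/n; w=np.round(w,2)
    for i in range(n):
        goal=p+(np.array(tgt)-p)/(n-i)
        dp=np.round(R.inv().apply(goal-p),4); out.append(dict(claw=claw,dp=dp.tolist(),angular=w.tolist()))
        p=p+R.apply(dp); R=R*Ro.from_rotvec(w,degrees=True)
    return p,R
def show(out):
    for i in range(0,len(out),8): print(json.dumps(out[i:i+8]))
def st():
    s,p,R=pose();print('t',round(s['clock'],2),'p',p.round(4),'psi',yaw(R).round(2),'tilt',np.degrees(np.arccos(-R.as_matrix()[2,2])).round(2),'F',s['wrist_force'].round(2),'M',s['ft_torque'].round(3),'gap',round(s['finger_gap'],4),'J',s['joint_pos'].round(2))
    return s,p,R
E
python3 - <<'E'
from plan import *
s,p,R=st();o=[]
p,R=seg(p,R,(.627,-.1345,.2),114.4,16,0,o);show(o)
E
```

```text
t 0.1 p [ 0.2295 -0.5267  0.2385] psi 23.54 tilt 0.09 F [ 0.25  0.1  -0.39] M [-0.095  0.022  0.036] gap 0.0856 J [-1.3   0.31  0.05  1.3  -0.    1.43]
[{"claw": 0, "dp": [0.0326, -0.0126, 0.0024], "angular": [-0.0, -0.01, -5.68]}, {"claw": 0, "dp": [0.0336, -0.0093, 0.0024], "angular": [-0.0, -0.01, -5.68]}, {"claw": 0, "dp": [0.0344, -0.0059, 0.0024], "angular": [-0.0, -0.01, -5.68]}, {"claw": 0, "dp": [0.0348, -0.0024, 0.0024], "angular": [-0.0, -0.01, -5.68]}, {"claw": 0, "dp": [0.0349, 0.001, 0.0024], "angular": [-0.0, -0.01, -5.68]}, {"claw": 0, "dp": [0.0346, 0.0045, 0.0024], "angular": [-0.0, -0.01, -5.68]}, {"claw": 0, "dp": [0.034, 0.0079, 0.0024], "angular": [-0.0, -0.01, -5.68]}, {"claw": 0, "dp": [0.0331, 0.0112, 0.0024], "angular": [-0.0, -0.01, -5.68]}]
[{"claw": 0, "dp": [0.0318, 0.0144, 0.0024], "angular": [-0.0, -0.01, -5.68]}, {"claw": 0, "dp": [0.0302, 0.0175, 0.0024], "angular": [-0.0, -0.01, -5.68]}, {"claw": 0, "dp": [0.0283, 0.0204, 0.0024], "angular": [-0.0, -0.01, -5.68]}, {"claw": 0, "dp": [0.0262, 0.0231, 0.0024], "angular": [-0.0, -0.01, -5.68]}, {"claw": 0, "dp": [0.0238, 0.0255, 0.0024], "angular": [-0.0, -0.01, -5.68]}, {"claw": 0, "dp": [0.0211, 0.0278, 0.0024], "angular": [-0.0, -0.01, -5.68]}, {"claw": 0, "dp": [0.0183, 0.0297, 0.0023], "angular": [-0.0, -0.01, -5.68]}, {"claw": 0, "dp": [0.0153, 0.0314, 0.0024], "angular": [-0.0, -0.01, -5.68]}]
```

>>> play_rows(
  steps=[
    {"claw":0,"dp":[0.0326,-0.0126,0.0024],"angular":[0,0,-5.68]},
    {"claw":0,"dp":[0.0336,-0.0093,0.0024],"angular":[0,0,-5.68]},
    {"claw":0,"dp":[0.0344,-0.0059,0.0024],"angular":[0,0,-5.68]},
    {"claw":0,"dp":[0.0348,-0.0024,0.0024],"angular":[0,0,-5.68]},
    {"claw":0,"dp":[0.0349,0.001,0.0024],"angular":[0,0,-5.68]},
    {"claw":0,"dp":[0.0346,0.0045,0.0024],"angular":[0,0,-5.68]},
    {"claw":0,"dp":[0.034,0.0079,0.0024],"angular":[0,0,-5.68]},
    {"claw":0,"dp":[0.0331,0.0112,0.0024],"angular":[0,0,-5.68]},
  ],
  force=30,
)

```text
clock: 0.77
tcp_pos: [0.4292, -0.3296, 0.2197]
orientation: [-0.0, 0.823, 0.568, -0.0]
wrist_force: [1.0, -0.4, -0.3]
finger_gap: 0.0854
```

>>> play_rows(
  steps=[
    {"claw":0,"dp":[0.0318,0.0144,0.0024],"angular":[0,0,-5.68]},
    {"claw":0,"dp":[0.0302,0.0175,0.0024],"angular":[0,0,-5.68]},
    {"claw":0,"dp":[0.0283,0.0204,0.0024],"angular":[0,0,-5.68]},
    {"claw":0,"dp":[0.0262,0.0231,0.0024],"angular":[0,0,-5.68]},
    {"claw":0,"dp":[0.0238,0.0255,0.0024],"angular":[0,0,-5.68]},
    {"claw":0,"dp":[0.0211,0.0278,0.0024],"angular":[0,0,-5.68]},
    {"claw":0,"dp":[0.0183,0.0297,0.0024],"angular":[0,0,-5.68]},
    {"claw":0,"dp":[0.0153,0.0314,0.0024],"angular":[0,0,-5.68]},
  ],
)

```text
clock: 1.43
tcp_pos: [0.6279, -0.1334, 0.2002]
orientation: [-0.0, 0.539, 0.842, -0.0]
wrist_force: [0.1, -0.6, 0.1]
finger_gap: 0.0857
```

```bash
python3 - <<'E'
from plan import *
s,p,R=st();o=[]
p,R=seg(p,R,(.627,-.1345,.084),114.4,6,0,o);show(o)
E
```

```text
t 1.43 p [ 0.6279 -0.1334  0.2002] psi 114.71 tilt 0.05 F [ 0.11 -0.62  0.09] M [-0.028 -0.034 -0.018] gap 0.0857 J [-0.33  0.46  0.16  1.28 -0.    0.81]
[{"claw": 0, "dp": [-0.0001, -0.0002, 0.0194], "angular": [-0.01, -0.0, 0.05]}, {"claw": 0, "dp": [-0.0001, -0.0002, 0.0194], "angular": [-0.01, -0.0, 0.05]}, {"claw": 0, "dp": [-0.0001, -0.0002, 0.0194], "angular": [-0.01, -0.0, 0.05]}, {"claw": 0, "dp": [-0.0001, -0.0002, 0.0193], "angular": [-0.01, -0.0, 0.05]}, {"claw": 0, "dp": [-0.0001, -0.0002, 0.0194], "angular": [-0.01, -0.0, 0.05]}, {"claw": 0, "dp": [-0.0002, -0.0003, 0.0193], "angular": [-0.01, -0.0, 0.05]}]
```

>>> play_rows(
  steps=[
    {"claw":0,"dp":[-0.0001,-0.0003,0.0194],"angular":[0,0,0.05]},
    {"claw":0,"dp":[-0.0001,-0.0003,0.0194],"angular":[0,0,0.05]},
    {"claw":0,"dp":[-0.0001,-0.0002,0.0194],"angular":[0,0,0.05]},
    {"claw":0,"dp":[-0.0001,-0.0002,0.0194],"angular":[0,0,0.05]},
    {"claw":0,"dp":[-0.0001,-0.0002,0.0194],"angular":[0,0,0.05]},
    {"claw":0,"dp":[-0.0001,-0.0002,0.0193],"angular":[0,0,0.05]},
    {"claw":60,"dp":[0,0,0],"angular":[0,0,0]},
    {"claw":90,"dp":[0,0,0],"angular":[0,0,0]},
  ],
)

```text
clock: 2.1
tcp_pos: [0.6248, -0.1357, 0.0832]
orientation: [-0.002, 0.544, 0.839, -0.0]
wrist_force: [0.8, 0.7, -0.3]
finger_gap: 0.0636
```

```bash
python3 - <<'E'
from plan import *
s,p,R=st();im,d=snap('top')
b=cv2.resize(im[120:200,350:430],(560,560),interpolation=cv2.INTER_CUBIC);save(b,'c3.png')
E
```

```text
t 2.1 p [ 0.6248 -0.1357  0.0832] psi 114.12 tilt 0.21 F [ 0.84  0.74 -0.31] M [ 0.023 -0.001 -0.05 ] gap 0.0636 J [-0.34  0.52 -0.03  1.02 -0.    0.81]
```

>>> play_rows(
  steps=[
    {"claw":120,"dp":[0,0,0],"angular":[0,0,0]},
    {"claw":150,"dp":[0,0,0],"angular":[0,0,0]},
    {"claw":255,"dp":[0,0,0],"angular":[0,0,0]},
    {"claw":255,"dp":[0,0,0],"angular":[0,0,0]},
    {"claw":255,"dp":[0,0,0],"angular":[0,0,0]},
    {"claw":255,"dp":[0,0,0],"angular":[0,0,0]},
    {"claw":255,"dp":[0,0,0],"angular":[0,0,0]},
    {"claw":255,"dp":[0,0,0],"angular":[0,0,0]},
  ],
  force=25,
)

```text
clock: 2.82
tcp_pos: [0.6274, -0.1365, 0.0863]
orientation: [0.002, 0.544, 0.839, 0.0]
wrist_force: [-0.0, -0.2, 6.2]
finger_gap: 0.0359
```

```bash
python3 - <<'E'
from plan import *
st()
E
```

```text
t 2.82 p [ 0.6274 -0.1365  0.0863] psi 114.11 tilt 0.2 F [-0.04 -0.23  6.24] M [ 0.087 -0.034 -0.143] gap 0.0359 J [-0.34  0.52 -0.03  1.02  0.    0.81]
```

>>> play_rows(
  steps=[
    {"claw":255,"dp":[0,0,0],"angular":[0,0,2.5]},
    {"claw":255,"dp":[0,0,0],"angular":[0,0,2.5]},
    {"claw":255,"dp":[0,0,0],"angular":[0,0,2.5]},
    {"claw":255,"dp":[0,0,0],"angular":[0,0,2.5]},
    {"claw":255,"dp":[0,0,0],"angular":[0,0,2.5]},
    {"claw":255,"dp":[0,0,0],"angular":[0,0,2.5]},
    {"claw":255,"dp":[0,0,0],"angular":[0,0,2.5]},
    {"claw":255,"dp":[0,0,0],"angular":[0,0,0]},
  ],
)

```text
clock: 3.48
tcp_pos: [0.6269, -0.1366, 0.0862]
orientation: [0.001, 0.666, 0.746, 0.0]
wrist_force: [0.1, -0.1, 4.6]
finger_gap: 0.0359
```

```bash
cat > s.py <<'E'
from plan import *
st()
E
python3 s.py
```

```text
t 3.48 p [ 0.6269 -0.1366  0.0862] psi 96.52 tilt 0.15 F [ 0.06 -0.06  4.59] M [-0.054  0.128 -0.009] gap 0.0359 J [-0.34  0.52 -0.03  1.02 -0.    1.12]
```

>>> play_rows(
  steps=[
    {"claw":255,"dp":[0,0,0],"angular":[0,0,1]},
    {"claw":255,"dp":[0,0,0],"angular":[0,0,1]},
    {"claw":255,"dp":[0,0,0],"angular":[0,0,1]},
    {"claw":255,"dp":[0,0,0],"angular":[0,0,1]},
    {"claw":255,"dp":[0,0,0],"angular":[0,0,1]},
    {"claw":255,"dp":[0,0,0],"angular":[0,0,1]},
    {"claw":255,"dp":[0,0,0],"angular":[0,0,1]},
    {"claw":255,"dp":[0,0,0],"angular":[0,0,0]},
  ],
)

```text
clock: 4.15
tcp_pos: [0.6268, -0.1366, 0.0861]
orientation: [0.001, 0.71, 0.705, 0.0]
wrist_force: [-0.6, 0.0, 6.0]
finger_gap: 0.0361
```

```bash
python3 s.py
```

```text
t 4.15 p [ 0.6268 -0.1366  0.0861] psi 89.59 tilt 0.14 F [-0.6   0.01  6.03] M [-0.099  0.212  0.086] gap 0.0361 J [-0.34  0.52 -0.03  1.02 -0.    1.24]
```

>>> play_rows(
  steps=[
    {"claw":255,"dp":[0,0,0],"angular":[0,0,0.6]},
    {"claw":255,"dp":[0,0,0],"angular":[0,0,0.6]},
    {"claw":255,"dp":[0,0,0],"angular":[0,0,0.6]},
    {"claw":255,"dp":[0,0,0],"angular":[0,0,0.6]},
    {"claw":255,"dp":[0,0,0],"angular":[0,0,0.6]},
    {"claw":255,"dp":[0,0,0],"angular":[0,0,0.6]},
    {"claw":255,"dp":[0,0,0],"angular":[0,0,0.6]},
    {"claw":255,"dp":[0,0,0],"angular":[0,0,0]},
  ],
)

```text
clock: 4.82
tcp_pos: [0.6267, -0.1366, 0.0861]
orientation: [0.001, 0.735, 0.678, 0.0]
wrist_force: [-0.3, -0.4, 6.3]
finger_gap: 0.0361
```

```bash
python3 s.py
```

```text
t 4.82 p [ 0.6267 -0.1366  0.0861] psi 85.4 tilt 0.13 F [-0.32 -0.35  6.29] M [-0.047  0.298  0.097] gap 0.0361 J [-0.34  0.52 -0.03  1.02 -0.    1.31]
```

>>> play_rows(
  steps=[
    {"claw":255,"dp":[0,0,0],"angular":[0,0,0.7]},
    {"claw":255,"dp":[0,0,0],"angular":[0,0,0.7]},
    {"claw":255,"dp":[0,0,0],"angular":[0,0,0.7]},
    {"claw":255,"dp":[0,0,0],"angular":[0,0,0.7]},
    {"claw":255,"dp":[0,0,0],"angular":[0,0,0.7]},
    {"claw":255,"dp":[0,0,0],"angular":[0,0,0.7]},
    {"claw":255,"dp":[0,0,0],"angular":[0,0,0.7]},
    {"claw":255,"dp":[0,0,0],"angular":[0,0,0]},
  ],
)

```text
clock: 5.48
tcp_pos: [0.6266, -0.1366, 0.0861]
orientation: [0.001, 0.763, 0.646, 0.0]
wrist_force: [-1.4, -0.0, 6.4]
finger_gap: 0.0361
```

```bash
python3 s.py
```

```text
t 5.48 p [ 0.6266 -0.1366  0.0861] psi 80.5 tilt 0.12 F [-1.4  -0.    6.41] M [-0.036  0.299  0.104] gap 0.0361 J [-0.34  0.52 -0.03  1.02 -0.    1.4 ]
```

>>> play_rows(
  steps=[
    {"claw":255,"dp":[0,0,0],"angular":[0,0,0.7]},
    {"claw":255,"dp":[0,0,0],"angular":[0,0,0.7]},
    {"claw":255,"dp":[0,0,0],"angular":[0,0,0.7]},
    {"claw":255,"dp":[0,0,0],"angular":[0,0,0.7]},
    {"claw":255,"dp":[0,0,0],"angular":[0,0,0.7]},
    {"claw":255,"dp":[0,0,0],"angular":[0,0,0.7]},
    {"claw":255,"dp":[0,0,0],"angular":[0,0,0.7]},
    {"claw":255,"dp":[0,0,0],"angular":[0,0,0]},
  ],
)

```text
clock: 6.15
tcp_pos: [0.6264, -0.1365, 0.086]
orientation: [0.001, 0.79, 0.613, 0.0]
wrist_force: [-1.2, 0.2, 5.5]
finger_gap: 0.0358
```

```bash
python3 s.py
```

```text
t 6.15 p [ 0.6264 -0.1365  0.086 ] psi 75.6 tilt 0.1 F [-1.2   0.16  5.47] M [-0.014  0.272  0.102] gap 0.0358 J [-0.34  0.52 -0.03  1.02 -0.    1.48]
```

>>> play_rows(
  steps=[
    {"claw":255,"dp":[0,0,0],"angular":[0,0,0.7]},
    {"claw":255,"dp":[0,0,0],"angular":[0,0,0.7]},
    {"claw":255,"dp":[0,0,0],"angular":[0,0,0.7]},
    {"claw":255,"dp":[0,0,0],"angular":[0,0,0.7]},
    {"claw":255,"dp":[0,0,0],"angular":[0,0,0.7]},
    {"claw":255,"dp":[0,0,0],"angular":[0,0,0.7]},
    {"claw":255,"dp":[0,0,0],"angular":[0,0,0.7]},
    {"claw":255,"dp":[0,0,0],"angular":[0,0,0]},
  ],
)

```text
clock: 6.82
tcp_pos: [0.6263, -0.1365, 0.0859]
orientation: [0.001, 0.816, 0.579, 0.0]
wrist_force: [-1.3, -0.4, 6.6]
finger_gap: 0.0358
```

```bash
python3 s.py
```

```text
t 6.82 p [ 0.6263 -0.1365  0.0859] psi 70.7 tilt 0.09 F [-1.28 -0.36  6.56] M [-0.071  0.386  0.085] gap 0.0358 J [-0.34  0.52 -0.03  1.02 -0.    1.57]
```

>>> play_rows(
  steps=[
    {"claw":255,"dp":[0,0,0],"angular":[0,0,0.7]},
    {"claw":255,"dp":[0,0,0],"angular":[0,0,0.7]},
    {"claw":255,"dp":[0,0,0],"angular":[0,0,0.7]},
    {"claw":255,"dp":[0,0,0],"angular":[0,0,0.7]},
    {"claw":255,"dp":[0,0,0],"angular":[0,0,0.7]},
    {"claw":255,"dp":[0,0,0],"angular":[0,0,0.7]},
    {"claw":255,"dp":[0,0,0],"angular":[0,0,0.7]},
    {"claw":255,"dp":[0,0,0],"angular":[0,0,0]},
  ],
)

```text
clock: 7.48
tcp_pos: [0.6262, -0.1365, 0.0859]
orientation: [0.001, 0.84, 0.543, -0.0]
wrist_force: [-2.0, -0.5, 6.7]
finger_gap: 0.0359
```

```bash
python3 s.py
```

```text
t 7.48 p [ 0.6262 -0.1365  0.0859] psi 65.82 tilt 0.08 F [-2.05 -0.54  6.69] M [-0.088  0.504  0.246] gap 0.0359 J [-0.34  0.52 -0.03  1.02 -0.    1.65]
```

>>> play_rows(
  steps=[
    {"claw":255,"dp":[0,0,0],"angular":[0,0,0.4]},
    {"claw":255,"dp":[0,0,0],"angular":[0,0,0.4]},
    {"claw":255,"dp":[0,0,0],"angular":[0,0,0.4]},
    {"claw":255,"dp":[0,0,0],"angular":[0,0,0.4]},
    {"claw":255,"dp":[0,0,0],"angular":[0,0,0.4]},
    {"claw":255,"dp":[0,0,0],"angular":[0,0,0]},
    {"claw":255,"dp":[0,0,0],"angular":[0,0,0]},
    {"claw":255,"dp":[0,0,0],"angular":[0,0,0]},
  ],
)

```text
clock: 8.15
tcp_pos: [0.6261, -0.1366, 0.0859]
orientation: [0.001, 0.849, 0.529, -0.0]
wrist_force: [-2.7, -1.2, 6.4]
finger_gap: 0.0355
```

```bash
python3 s.py
```

```text
t 8.15 p [ 0.6261 -0.1366  0.0859] psi 63.84 tilt 0.09 F [-2.69 -1.23  6.37] M [-0.17   0.521  0.331] gap 0.0355 J [-0.34  0.52 -0.03  1.02 -0.    1.69]
```

```bash
python3 - <<'E'
from plan import *
s,p,R=st();o=[]
p,R=seg(p,R,(.6265,-.1365,.16),yaw(R),4,0,o)
p,R=seg(p,R,(.4825,.099,.15),195.1,20,0,o);show(o)
E
```

```text
t 8.15 p [ 0.6261 -0.1366  0.0859] psi 63.84 tilt 0.09 F [-2.69 -1.23  6.37] M [-0.17   0.521  0.331] gap 0.0355 J [-0.34  0.52 -0.03  1.02 -0.    1.69]
[{"claw": 0, "dp": [0.0001, 0.0001, -0.0185], "angular": [0.02, 0.02, 0.0]}, {"claw": 0, "dp": [0.0001, 0.0001, -0.0185], "angular": [0.02, 0.02, 0.0]}, {"claw": 0, "dp": [0.0, 0.0001, -0.0185], "angular": [0.02, 0.02, 0.0]}, {"claw": 0, "dp": [0.0001, 0.0001, -0.0186], "angular": [0.02, 0.02, 0.0]}, {"claw": 0, "dp": [0.0074, -0.0117, 0.0005], "angular": [0.0, -0.0, -6.56]}, {"claw": 0, "dp": [0.0087, -0.0107, 0.0005], "angular": [0.0, -0.0, -6.56]}, {"claw": 0, "dp": [0.0098, -0.0097, 0.0005], "angular": [0.0, -0.0, -6.56]}, {"claw": 0, "dp": [0.0109, -0.0085, 0.0005], "angular": [0.0, -0.0, -6.56]}]
[{"claw": 0, "dp": [0.0118, -0.0072, 0.0005], "angular": [0.0, -0.0, -6.56]}, {"claw": 0, "dp": [0.0125, -0.0058, 0.0005], "angular": [0.0, -0.0, -6.56]}, {"claw": 0, "dp": [0.0131, -0.0043, 0.0005], "angular": [0.0, -0.0, -6.56]}, {"claw": 0, "dp": [0.0135, -0.0028, 0.0005], "angular": [0.0, -0.0, -6.56]}, {"claw": 0, "dp": [0.0137, -
[... 182 characters left out ...]
.0, -0.0, -6.56]}, {"claw": 0, "dp": [0.0134, 0.0035, 0.0005], "angular": [0.0, -0.0, -6.56]}]
[{"claw": 0, "dp": [0.0129, 0.005, 0.0005], "angular": [0.0, -0.0, -6.56]}, {"claw": 0, "dp": [0.0122, 0.0064, 0.0005], "angular": [0.0, -0.0, -6.56]}, {"claw": 0, "dp": [0.0114, 0.0078, 0.0005], "angular": [0.0, -0.0, -6.56]}, {"claw": 0, "dp": [0.0104, 0.009, 0.0005], "angular": [0.0, -0.0, -6.56]}, {"claw": 0, "dp": [0.0093, 0.0101, 0.0005], "angular": [0.0, -0.0, -6.56]}, {"claw": 0, "dp": [0.0081, 0.0112, 0.0005], "angular": [0.0, -0.0, -6.56]}, {"claw": 0, "dp": [0.0068, 0.012, 0.0006], "angular": [0.0, -0.0, -6.56]}, {"claw": 0, "dp": [0.0054, 0.0127, 0.0005], "angular": [0.0, -0.0, -6.56]}]
```

>>> play_rows(
  steps=[
    {"claw":0,"dp":[0,0,0],"angular":[0,0,0]},
    {"claw":0,"dp":[0,0,0],"angular":[0,0,0]},
    {"claw":0,"dp":[0,0,0],"angular":[0,0,0]},
    {"claw":0,"dp":[0,0,0],"angular":[0,0,0]},
    {"claw":0,"dp":[0,0,-0.0185],"angular":[0,0,0]},
    {"claw":0,"dp":[0,0,-0.0185],"angular":[0,0,0]},
    {"claw":0,"dp":[0,0,-0.0185],"angular":[0,0,0]},
    {"claw":0,"dp":[0,0,-0.0185],"angular":[0,0,0]},
  ],
)

```text
clock: 8.82
tcp_pos: [0.6259, -0.136, 0.159]
orientation: [-0.0, 0.849, 0.529, -0.0]
wrist_force: [0.3, -0.2, -0.1]
finger_gap: 0.0854
```

>>> play_rows(
  steps=[
    {"claw":0,"dp":[0.0074,-0.0117,0.0005],"angular":[0,0,-6.56]},
    {"claw":0,"dp":[0.0087,-0.0107,0.0005],"angular":[0,0,-6.56]},
    {"claw":0,"dp":[0.0098,-0.0097,0.0005],"angular":[0,0,-6.56]},
    {"claw":0,"dp":[0.0109,-0.0085,0.0005],"angular":[0,0,-6.56]},
    {"claw":0,"dp":[0.0118,-0.0072,0.0005],"angular":[0,0,-6.56]},
    {"claw":0,"dp":[0.0125,-0.0058,0.0005],"angular":[0,0,-6.56]},
    {"claw":0,"dp":[0.0131,-0.0043,0.0005],"angular":[0,0,-6.56]},
    {"claw":0,"dp":[0.0135,-0.0028,0.0005],"angular":[0,0,-6.56]},
  ],
)

```text
clock: 9.48
tcp_pos: [0.568, -0.0413, 0.1543]
orientation: [-0.0, 0.525, 0.851, -0.0]
wrist_force: [0.4, 0.1, 0.3]
finger_gap: 0.0855
```

>>> play_rows(
  steps=[
    {"claw":0,"dp":[0.0137,-0.0012,0.0005],"angular":[0,0,-6.56]},
    {"claw":0,"dp":[0.0138,0.0003,0.0005],"angular":[0,0,-6.56]},
    {"claw":0,"dp":[0.0137,0.0019,0.0005],"angular":[0,0,-6.56]},
    {"claw":0,"dp":[0.0134,0.0035,0.0005],"angular":[0,0,-6.56]},
    {"claw":0,"dp":[0.0129,0.005,0.0005],"angular":[0,0,-6.56]},
    {"claw":0,"dp":[0.0122,0.0064,0.0005],"angular":[0,0,-6.56]},
    {"claw":0,"dp":[0.0114,0.0078,0.0005],"angular":[0,0,-6.56]},
    {"claw":0,"dp":[0.0104,0.009,0.0005],"angular":[0,0,-6.56]},
  ],
)

```text
clock: 10.15
tcp_pos: [0.5105, 0.053, 0.1504]
orientation: [-0.0, 0.095, 0.995, -0.0]
wrist_force: [-0.6, -0.5, 0.1]
finger_gap: 0.0854
```

>>> play_rows(
  steps=[
    {"claw":0,"dp":[0.0093,0.0101,0.0005],"angular":[0,0,-6.56]},
    {"claw":0,"dp":[0.0081,0.0112,0.0005],"angular":[0,0,-6.56]},
    {"claw":0,"dp":[0.0068,0.012,0.0006],"angular":[0,0,-6.56]},
    {"claw":0,"dp":[0.0054,0.0127,0.0005],"angular":[0,0,-6.56]},
    {"claw":0,"dp":[0,0,0.01],"angular":[0,0,0]},
    {"claw":0,"dp":[0,0,0.01],"angular":[0,0,0]},
    {"claw":0,"dp":[0,0,0],"angular":[0,0,0]},
    {"claw":0,"dp":[0,0,0],"angular":[0,0,0]},
  ],
)

```text
clock: 10.82
tcp_pos: [0.4818, 0.0989, 0.1273]
orientation: [-0.001, -0.13, 0.992, -0.0]
wrist_force: [0.3, -0.1, 0.1]
finger_gap: 0.0854
```

```bash
python3 - <<'E'
from plan import *
from sil import silfit
s,p,R=st();im,d=snap('top');snap('side');save(im,'top4.png')
silfit('top',(380,148,404,174))
o=[];seg(p,R,(.4825,.099,.034),195.1,6,0,o);show(o)
E
```

```text
t 10.82 p [0.4818 0.0989 0.1273] psi -165.1 tilt 0.12 F [ 0.34 -0.07  0.12] M [-0.018 -0.024 -0.06 ] gap 0.0854 J [ 0.04  0.22 -0.36  0.99 -0.   -0.22]
top [[32.58, 627.31, -135.41, 35.08], [32.66, 627.24, -135.42, 35.31], [32.78, 627.3, -135.42, 35.34], [32.83, 627.17, -135.46, 34.57], [32.91, 627.26, -135.36, 34.92]]
[{"claw": 0, "dp": [-0.0002, -0.0, 0.0156], "angular": [0.0, -0.02, -0.03]}, {"claw": 0, "dp": [-0.0001, -0.0, 0.0155], "angular": [0.0, -0.02, -0.03]}, {"claw": 0, "dp": [-0.0001, -0.0, 0.0156], "angular": [0.0, -0.02, -0.03]}, {"claw": 0, "dp": [-0.0001, -0.0, 0.0155], "angular": [0.0, -0.02, -0.03]}, {"claw": 0, "dp": [-0.0002, -0.0001, 0.0156], "angular": [0.0, -0.02, -0.03]}, {"claw": 0, "dp": [-0.0001, -0.0, 0.0155], "angular": [0.0, -0.02, -0.03]}]
```

View pics/top4.png

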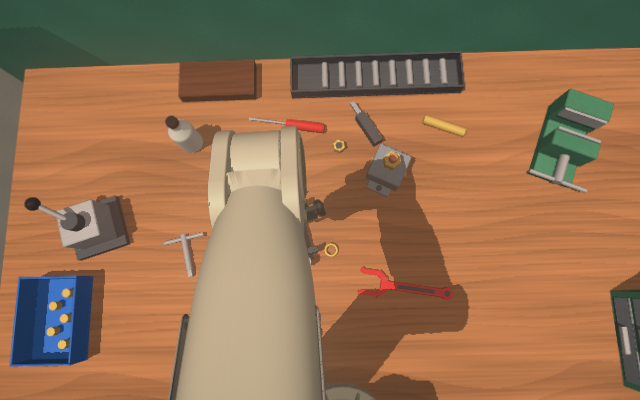

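The nut now sits about 49° on, with flats at 35° mod 60 by camera and 33.8° by the gripper. The arm hovers over the wrench, and the bystanders are unchanged. Next: grasp the handle.

>>> play_rows(
  steps=[
    {"claw":0,"dp":[-0.0003,0,0.0156],"angular":[0,0,0]},
    {"claw":0,"dp":[-0.0002,0,0.0155],"angular":[0,0,0]},
    {"claw":0,"dp":[-0.0002,0,0.0156],"angular":[0,0,0]},
    {"claw":0,"dp":[0,0,0.0155],"angular":[0,0,0]},
    {"claw":0,"dp":[0,0,0.0156],"angular":[0,0,0]},
    {"claw":0,"dp":[0,0,0.0155],"angular":[0,0,0]},
    {"claw":60,"dp":[0,0,0],"angular":[0,0,0]},
    {"claw":120,"dp":[0,0,0],"angular":[0,0,0]},
  ],
  force=60,
)

```text
clock: 11.58
tcp_pos: [0.4827, 0.0992, 0.0349]
orientation: [-0.001, -0.13, 0.991, -0.0]
wrist_force: [0.8, 0.4, 0.3]
finger_gap: 0.0638
```

>>> play_rows(
  steps=[
    {"claw":255,"dp":[0,0,0],"angular":[0,0,0]},
    {"claw":255,"dp":[0,0,0],"angular":[0,0,0]},
    {"claw":255,"dp":[0,0,0],"angular":[0,0,0]},
    {"claw":255,"dp":[0,0,0],"angular":[0,0,0]},
    {"claw":255,"dp":[0,0,0],"angular":[0,0,0]},
    {"claw":255,"dp":[0,0,0],"angular":[0,0,0]},
    {"claw":255,"dp":[0,0,0],"angular":[0,0,0]},
    {"claw":255,"dp":[0,0,0],"angular":[0,0,0]},
  ],
)

```text
clock: 12.25
tcp_pos: [0.484, 0.0995, 0.0364]
orientation: [0.001, -0.131, 0.991, -0.0]
wrist_force: [-1.5, -1.1, 6.4]
finger_gap: 0.0188
```

```bash
python3 s.py
```

```text
t 12.25 p [0.484  0.0995 0.0364] psi -164.99 tilt 0.14 F [-1.46 -1.08  6.43] M [-0.106  0.1   -0.046] gap 0.0188 J [ 0.04  0.32 -0.49  0.76 -0.   -0.22]
```

```bash
python3 - <<'E'
from plan import *
s,p,R=pose();o=[]
p,R=seg(p,R,(.484,.0995,.1),195,6,255,o)
p,R=seg(p,R,(.467,-.149,.0825),184.5,10,255,o);show(o)
E
```

```text
[{"claw": 255, "dp": [-0.0, -0.0, -0.0106], "angular": [-0.01, 0.02, 0.0]}, {"claw": 255, "dp": [-0.0, -0.0, -0.0106], "angular": [-0.01, 0.02, 0.0]}, {"claw": 255, "dp": [-0.0, -0.0, -0.0106], "angular": [-0.01, 0.02, 0.0]}, {"claw": 255, "dp": [-0.0, -0.0, -0.0106], "angular": [-0.01, 0.02, 0.0]}, {"claw": 255, "dp": [-0.0001, -0.0, -0.0106], "angular": [-0.01, 0.02, 0.0]}, {"claw": 255, "dp": [-0.0, -0.0001, -0.0106], "angular": [-0.01, 0.02, 0.0]}, {"claw": 255, "dp": [0.0081, -0.0236, 0.0017], "angular": [0.0, 0.0, 1.05]}, {"claw": 255, "dp": [0.0076, -0.0237, 0.0017], "angular": [0.0, 0.0, 1.05]}]
[{"claw": 255, "dp": [0.0072, -0.0238, 0.0018], "angular": [0.0, 0.0, 1.05]}, {"claw": 255, "dp": [0.0068, -0.024, 0.0017], "angular": [0.0, 0.0, 1.05]}, {"claw": 255, "dp": [0.0063, -0.0241, 0.0018], "angular": [0.0, 0.0, 1.05]}, {"claw": 255, "dp": [0.0059, -0.0242, 0.0017], "angular": [0.0, 0.0, 1.05]}, {"claw": 255, "dp": [0.0055, -0.0243, 0.0018], "angular": [0.0, 0.0, 1.05]}, {"claw": 255, "dp": [0.005, -0.0244, 0.0017], "angular": [0.0, 0.0, 1.05]}, {"claw": 255, "dp": [0.0045, -0.0245, 0.0018], "angular": [0.0, 0.0, 1.05]}, {"claw": 255, "dp": [0.0041, -0.0245, 0.0017], "angular": [0.0, 0.0, 1.05]}]
```

>>> play_rows(
  steps=[
    {"claw":255,"dp":[0,0,-0.0106],"angular":[0,0,0]},
    {"claw":255,"dp":[0,0,-0.0106],"angular":[0,0,0]},
    {"claw":255,"dp":[0,0,-0.0106],"angular":[0,0,0]},
    {"claw":255,"dp":[0,0,-0.0106],"angular":[0,0,0]},
    {"claw":255,"dp":[0,0,-0.0106],"angular":[0,0,0]},
    {"claw":255,"dp":[0,0,-0.0106],"angular":[0,0,0]},
    {"claw":255,"dp":[0.0081,-0.0236,0.0017],"angular":[0,0,1.05]},
    {"claw":255,"dp":[0.0076,-0.0237,0.0017],"angular":[0,0,1.05]},
  ],
)

```text
clock: 12.92
tcp_pos: [0.4799, 0.0502, 0.096]
orientation: [0.001, -0.114, 0.994, -0.0]
wrist_force: [-0.8, -0.3, -2.9]
finger_gap: 0.019
```

>>> play_rows(
  steps=[
    {"claw":255,"dp":[0.0072,-0.0238,0.0018],"angular":[0,0,1.05]},
    {"claw":255,"dp":[0.0068,-0.024,0.0017],"angular":[0,0,1.05]},
    {"claw":255,"dp":[0.0063,-0.0241,0.0018],"angular":[0,0,1.05]},
    {"claw":255,"dp":[0.0059,-0.0242,0.0017],"angular":[0,0,1.05]},
    {"claw":255,"dp":[0.0055,-0.0243,0.0018],"angular":[0,0,1.05]},
    {"claw":255,"dp":[0.005,-0.0244,0.0017],"angular":[0,0,1.05]},
    {"claw":255,"dp":[0.0045,-0.0245,0.0018],"angular":[0,0,1.05]},
    {"claw":255,"dp":[0.0041,-0.0245,0.0017],"angular":[0,0,1.05]},
  ],
)

```text
clock: 13.58
tcp_pos: [0.4653, -0.1498, 0.081]
orientation: [-0.0, -0.039, 0.999, 0.0]
wrist_force: [0.3, 0.0, -3.0]
finger_gap: 0.0187
```

```bash
python3 - <<'E'
from plan import *
from sil import silfit
s,p,R=st();im,d=snap('top');im2,d2=snap('side')
silfit('top',(380,148,404,174))
a=cv2.resize(im[130:230,340:440],(400,400),interpolation=cv2.INTER_CUBIC)
b=cv2.resize(im2[120:220,250:350],(400,400),interpolation=cv2.INTER_CUBIC);save(np.hstack([a,b]),'c5.png')
E
```

```text
t 13.58 p [ 0.4653 -0.1498  0.081 ] psi -175.53 tilt 0.05 F [ 0.35  0.04 -2.97] M [ 0.034 -0.024  0.01 ] gap 0.0187 J [-0.48  0.26 -0.44  0.87  0.   -0.55]
top [[32.2, 627.3, -135.68, 35.02], [32.25, 627.31, -135.69, 34.21], [32.28, 627.3, -135.69, 33.43], [32.3, 627.33, -135.7, 35.05], [32.31, 627.28, -135.67, 34.27]]
```

View pics/c5.png

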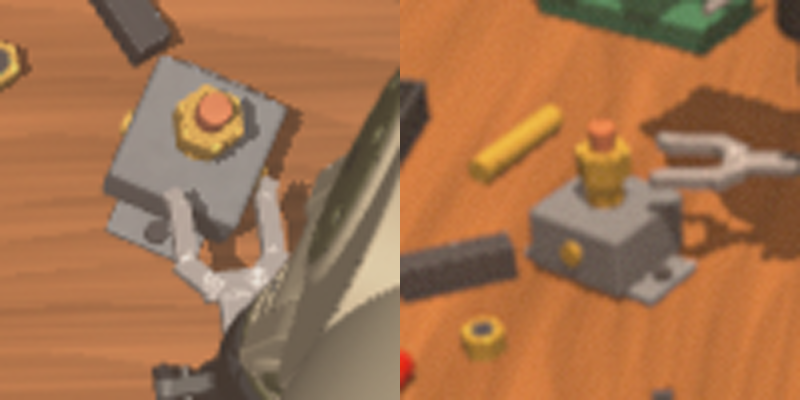

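Both crops show the wrench level, with its mouth towards the nut and about 35 mm short. By camera the nut sits at 34°. I'll measure the prongs against the axis.

```bash
cat > prong.py <<'E'
from h import *
def prongs(phi,nut=(.6268,-.1362),tmax=-.0):
    u=np.array([np.cos(np.radians(phi)),np.sin(np.radians(phi))]);v=np.array([-u[1],u[0]])
    for n in('top','side'):
        Z=np.load(f'{n}.npz');P=cloud(n,Z['d']).reshape(-1,3);im=Z['im'].reshape(-1,3).astype(int)
        sat=im.max(1)-im.min(1)
        m=(P[:,2]>.086)&(P[:,2]<.104)&(sat<40)&(np.hypot(P[:,0]-nut[0],P[:,1]-nut[1])<.12)
        p=P[m];t=(p[:,:2]-nut)@u;q=(p[:,:2]-nut)@v
        k=(t<tmax)&(abs(q)<.05);t,q,z=t[k],q[k],p[k,2]
        print(n,len(t),'tip t',np.percentile(t,[98,100]).round(4),'z',np.percentile(z,[10,50,90]).round(4))
        for lo in np.arange(-.09,-.01,.01):
            j=(t>=lo)&(t<lo+.01)
            if j.sum()>3:
                a=q[j];print('  t%.2f L %s R %s'%(lo,np.round([a[a>0].min(),a[a>0].max()],4) if (a>0).any() else '',np.round([a[a<0].min(),a[a<0].max()],4) if (a<0).any() else ''))
if __name__=='__main__': prongs(4.47)
E
python3 prong.py
```

```text
top 428 tip t [-0.0392 -0.036 ] z [0.0916 0.0943 0.0962]
  t-0.09 L [0.0075 0.0304] R [-0.033  -0.0065]
  t-0.08 L [0.0191 0.0299] R [-0.0329 -0.0201]
  t-0.07 L [0.0175 0.0298] R [-0.0312 -0.021 ]
  t-0.06 L [0.0188 0.03  ] R [-0.0322 -0.0205]
  t-0.05 L [0.0184 0.0314] R [-0.0323 -0.0214]
  t-0.04 L [0.0237 0.0285] R [-0.0322 -0.0252]
side 112 tip t [-0.04   -0.0364] z [0.0879 0.0912 0.0955]
  t-0.09 L [0.0206 0.0267] R [-0.0255 -0.0103]
  t-0.08 L [0.0245 0.0273] R [-0.0292 -0.0232]
  t-0.07 L [0.0226 0.027 ] R [-0.0273 -0.0228]
  t-0.06 L [0.0226 0.0271] R [-0.0297 -0.0242]
  t-0.05 L [0.0208 0.0297] R [-0.0304 -0.0245]
```

>>> play_rows(
  steps=[
    {"claw":255,"dp":[0,0.0013,-0.001],"angular":[0,0,0.2]},
    {"claw":255,"dp":[-0.006,0,0],"angular":[0,0,0]},
    {"claw":255,"dp":[-0.006,0,0],"angular":[0,0,0]},
    {"claw":255,"dp":[-0.006,0,0],"angular":[0,0,0]},
    {"claw":255,"dp":[-0.006,0,0],"angular":[0,0,0]},
    {"claw":255,"dp":[-0.006,0,0],"angular":[0,0,0]},
    {"claw":255,"dp":[-0.006,0,0],"angular":[0,0,0]},
    {"claw":255,"dp":[0,0,0],"angular":[0,0,0]},
  ],
)

```text
clock: 14.35
tcp_pos: [0.5035, -0.1447, 0.0825]
orientation: [0.001, -0.038, 0.999, -0.0]
wrist_force: [-1.0, 0.7, -2.9]
finger_gap: 0.0186
```

```bash
python3 s.py
```

```text
t 14.35 p [ 0.5035 -0.1447  0.0825] psi -175.62 tilt 0.08 F [-1.    0.73 -2.89] M [0.021 0.008 0.028] gap 0.0186 J [-0.43  0.32 -0.35  0.9   0.   -0.51]
```

>>> play_rows(
  steps=[
    {"claw":255,"dp":[-0.0037,0,0],"angular":[0,0,0]},
    {"claw":255,"dp":[-0.0037,0,0],"angular":[0,0,0]},
    {"claw":255,"dp":[-0.0037,0,0],"angular":[0,0,0]},
    {"claw":255,"dp":[-0.0037,0,0],"angular":[0,0,0]},
    {"claw":255,"dp":[-0.0037,0,0],"angular":[0,0,0]},
    {"claw":255,"dp":[-0.0037,0,0],"angular":[0,0,0]},
    {"claw":255,"dp":[-0.0037,0,0],"angular":[0,0,0]},
    {"claw":255,"dp":[0,0,0],"angular":[0,0,0]},
  ],
)

```text
clock: 15.02
tcp_pos: [0.5285, -0.143, 0.0825]
orientation: [0.0, -0.038, 0.999, -0.0]
wrist_force: [0.6, -0.5, -3.7]
finger_gap: 0.0188
```

```bash
python3 - <<'E'
from plan import *
from prong import *
s,p,R=st();im,d=snap('top');im2,d2=snap('side')
prongs(4.4,tmax=.05)
a=cv2.resize(im[130:200,360:430],(400,400),interpolation=cv2.INTER_CUBIC)
b=cv2.resize(im2[130:200,265:335],(400,400),interpolation=cv2.INTER_CUBIC);save(np.hstack([a,b]),'c6.png')
E
```

```text
t 15.02 p [ 0.5285 -0.143   0.0825] psi -175.67 tilt 0.05 F [ 0.57 -0.48 -3.74] M [ 0.038 -0.015 -0.013] gap 0.0188 J [-0.41  0.36 -0.29  0.92  0.   -0.49]
top 298 tip t [0.0239 0.0262] z [0.0925 0.0959 0.0978]
  t-0.05 L [0.0037 0.0173] R 
  t-0.04 L [0.     0.0247] R [-0.0072 -0.0001]
  t-0.03 L [0.0015 0.0333] R [-0.0137 -0.0002]
  t-0.02 L [0.0163 0.0315] R [-0.0217 -0.0189]
side 180 tip t [0.0207 0.0239] z [0.0892 0.0939 0.0984]
  t-0.09 L [0.0007 0.0189] R [-0.0054 -0.0054]
  t-0.08 L [0.0017 0.0126] R 
  t-0.07 L [0.0015 0.0129] R [-0.0038 -0.0038]
  t-0.06 L [0.0072 0.0126] R 
  t-0.05 L [0.0086 0.0182] R 
  t-0.04 L [0.0165 0.0261] R 
  t-0.03 L [0.0259 0.036 ] R [-0.0186 -0.0122]
  t-0.02 L [0.0283 0.0332] R
```

View pics/c6.png

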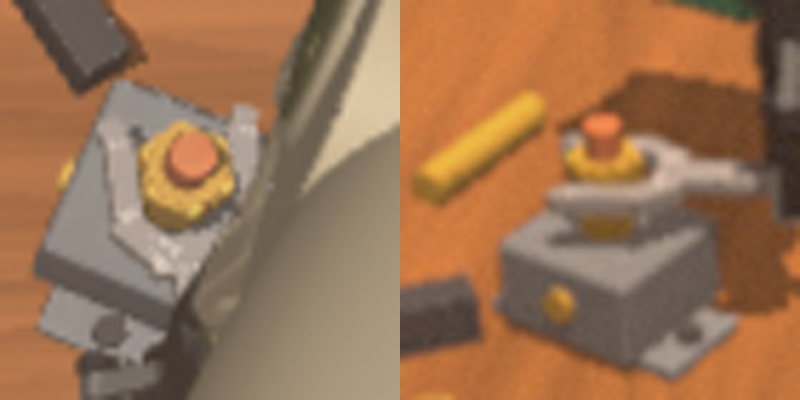

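The wrench's jaw is on the nut: the prong tips are 26 mm past the axis, one prong on each side of the hex. Now I'll swing clockwise about the nut axis.

>>> play_rows(
  steps=[
    {"claw":255,"dp":[-0.0001,0.0034,0],"angular":[0,0,2]},
    {"claw":255,"dp":[-0.0001,0.0034,0],"angular":[0,0,2]},
    {"claw":255,"dp":[-0.0001,0.0034,0],"angular":[0,0,2]},
    {"claw":255,"dp":[-0.0001,0.0035,0],"angular":[0,0,2]},
    {"claw":255,"dp":[-0.0001,0.0034,0],"angular":[0,0,2]},
    {"claw":255,"dp":[-0.0001,0.0035,0],"angular":[0,0,2]},
    {"claw":255,"dp":[0,0,0],"angular":[0,0,0]},
    {"claw":255,"dp":[0,0,0],"angular":[0,0,0]},
  ],
  force=80,
)

```text
clock: 15.78
tcp_pos: [0.5283, -0.1223, 0.0824]
orientation: [-0.0, 0.066, 0.998, -0.0]
wrist_force: [0.2, 0.1, -3.7]
finger_gap: 0.0183
```

```bash
cat > n.py <<'E'
from plan import *
C=np.array([.6268,-.1362])
s,p,R=st();ps=np.radians(yaw(R));u=-np.array([np.cos(ps),np.sin(ps)]);v=np.array([np.sin(ps),-np.cos(ps)])
print('phi',np.degrees(np.arctan2(u[1],u[0])).round(2),'t,q',((p[:2]-C)@u).round(4),((p[:2]-C)@v).round(4),'Mz about nut',(np.cross(np.r_[p[:2]-C,0],s['wrist_force'])[2]+s['ft_torque'][2]).round(3))
E
python3 n.py
```

```text
t 15.78 p [ 0.5283 -0.1223  0.0824] psi 172.39 tilt 0.02 F [ 0.21  0.1  -3.68] M [-0.013 -0.036  0.151] gap 0.0183 J [-0.38  0.35 -0.3   0.92 -0.   -0.24]
phi -7.61 t,q -0.0995 0.0007 Mz about nut 0.138
```

>>> play_rows(
  steps=[
    {"claw":255,"dp":[-0.0001,0.0034,0],"angular":[0,0,2]},
    {"claw":255,"dp":[-0.0001,0.0034,0],"angular":[0,0,2]},
    {"claw":255,"dp":[-0.0001,0.0034,0],"angular":[0,0,2]},
    {"claw":255,"dp":[-0.0001,0.0035,0],"angular":[0,0,2]},
    {"claw":255,"dp":[0,0,0],"angular":[0,0,0]},
    {"claw":255,"dp":[0,0,0],"angular":[0,0,0]},
    {"claw":255,"dp":[0,0,0],"angular":[0,0,0]},
    {"claw":255,"dp":[0,0,0],"angular":[0,0,0]},
  ],
)

```text
clock: 16.45
tcp_pos: [0.5313, -0.1092, 0.0824]
orientation: [-0.0, 0.136, 0.991, -0.0]
wrist_force: [-0.2, -1.0, -3.2]
finger_gap: 0.0182
```

```bash
python3 n.py; python3 - <<'E'
from h import *
from sil import silfit
im,d=snap('top');snap('side')
a=cv2.resize(im[130:200,360:430],(560,560),interpolation=cv2.INTER_CUBIC);save(a,'c7.png')
E
```

```text
t 16.45 p [ 0.5313 -0.1092  0.0824] psi 164.36 tilt 0.01 F [-0.25 -1.   -3.22] M [-0.16   0.094  0.326] gap 0.0182 J [-0.35  0.35 -0.3   0.92 -0.   -0.08]
phi -15.64 t,q -0.0992 0.0003 Mz about nut 0.428
```

View pics/c7.png

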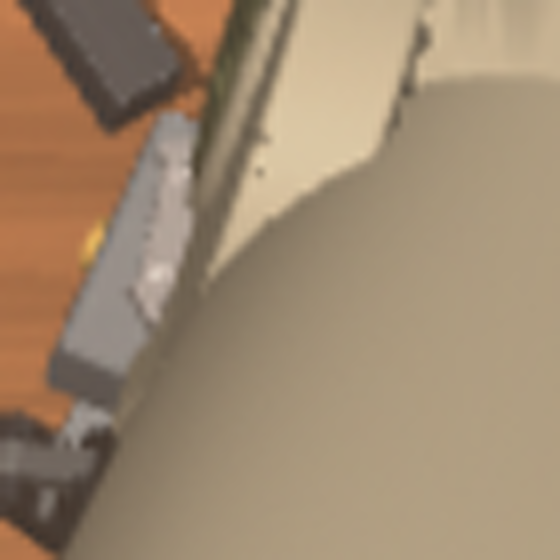

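The arm hides the nut from the top camera. Torque about the nut is up to 0.43 N m, so contact is made. I'll measure the wrench's own heading from the side view.

```bash
cat > wh.py <<'E'
from h import *
from scipy.optimize import minimize
C=np.array([.6268,-.1362])
# silhouette-free fit: outline points of wrench top (z~.096) in side view against the wrench plan
def plan_mask(p):  # p in wrench frame, inside outline?
    x,y=p.T;ay=abs(y)
    return ((x>-.035)&(x<.018)&(ay<.034)&~((x>-.024)&(ay<.01925)))|((x>=.018)&(x<.027)&(ay<.034)&(ay>.0195+(x-.018)*.5))|((x<=-.024)&(x>-.2)&(ay<.010))
def fit(n='side',phi0=-14,zt=None):
    Z=np.load(f'{n}.npz');P=cloud(n,Z['d']).reshape(-1,3);im=Z['im'].reshape(-1,3).astype(int)
    sat=(im.max(1)-im.min(1))/np.maximum(im.max(1),1)
    r=np.hypot(P[:,0]-C[0],P[:,1]-C[1])
    m=(P[:,2]>.088)&(P[:,2]<.103)&(sat<.25)&(im.max(1)>110)&(r<.075);p=P[m]
    X=p[:,:2]-C
    def cost(v):
        a=np.radians(v[2]);u=np.array([np.cos(a),np.sin(a)]);w=np.array([-u[1],u[0]])
        d=X-np.array(v[:2])/1e3;q=np.c_[d@u,d@w];x,y=q.T;ay=abs(y)
        # distance to allowed band
        e=np.zeros(len(x))
        pr=x>-.024
        e[pr]=np.maximum(0,np.maximum(.01925-ay[pr],ay[pr]-.034))+np.maximum(0,x[pr]-.027)
        hd=(x<=-.024)&(x>-.04); e[hd]=np.maximum(0,ay[hd]-.034)
        ha=x<=-.04; e[ha]=np.maximum(0,ay[ha]-.0105)
        return np.minimum(e,.01).sum()*1e3/len(x)
    R=[]
    for da in(-10,-5,0,5,10):
        r_=minimize(cost,[0,0,phi0+da],method='Nelder-Mead',options=dict(initial_simplex=[[0,0,phi0+da-4],[3,0,phi0+da+4],[0,3,phi0+da+4],[-2,-2,phi0+da]],maxiter=300));R.append((r_.fun,*r_.x))
    R.sort();print(n,len(X),'z',np.median(p[:,2]).round(4),np.round(R[:3],2).tolist())
if __name__=='__main__':
    import sys
    fit('side',float(sys.argv[1]))
E
python3 wh.py -14; python3 - <<'E'
from h import *
im=np.load('side.npz')['im'];b=cv2.resize(im[130:210,265:365],(800,640)[:2],interpolation=cv2.INTER_CUBIC);save(cv2.resize(b,(700,560)),'c8.png')
E
```

```text
side 134 z 0.0965 [[0.03, -1.97, 5.09, -14.92], [0.03, 1.27, 2.39, -23.84], [0.03, 0.84, 2.58, -23.84]]
```

View pics/c8.png

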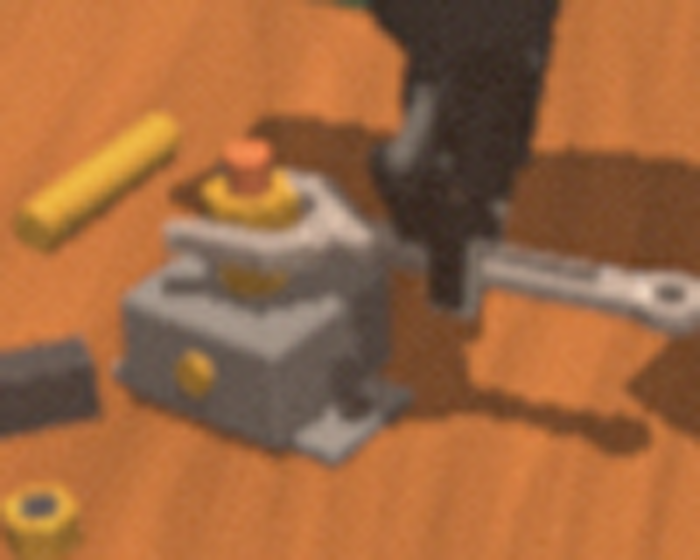

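```bash
cat > eye.py <<'E'
from h import *
def eye(phi0,C=(.6256,-.1325)):
    Z=np.load('side.npz');P=cloud('side',Z['d']).reshape(-1,3);im=Z['im'].reshape(-1,3).astype(int)
    sat=(im.max(1)-im.min(1))/np.maximum(im.max(1),1);a=np.radians(phi0);u=np.array([np.cos(a),np.sin(a)]);v=np.array([-u[1],u[0]])
    t=(P[:,:2]-C)@u;q=(P[:,:2]-C)@v
    m=(P[:,2]>.091)&(P[:,2]<.104)&(t<-.115)&(t>-.215)&(abs(q)<.06)&(sat<.3)&(im.max(1)>60);t,q,z=t[m],q[m],P[m,2]
    print('n',m.sum(),'t',t.min().round(4),t.max().round(4),'z',np.median(z).round(4))
    for lo in np.arange(-.21,-.115,.01):
        k=(t>=lo)&(t<lo+.01)
        if k.sum()>2: print('  t%.3f q %.4f..%.4f'%(lo,q[k].min(),q[k].max()))
    k=t<-.165
    if k.sum()>5:
        e=np.array([(t[k].min()+.015),(q[k].max()+q[k].min())/2]);print(' eye',e.round(4),'heading',(phi0+np.degrees(np.arctan2(-e[1],-e[0]))).round(2))
    k=(t>-.165)
    c=np.polyfit(t[k],q[k],1);print(' handle line heading',(phi0+np.degrees(np.arctan(c[0]))).round(2),'offset at nut',c[1].round(4))
if __name__=='__main__':
    import sys;eye(float(sys.argv[1]))
E
python3 eye.py -13
```

```text
n 161 t -0.1997 -0.1158 z 0.0973
  t-0.200 q -0.0040..0.0186
  t-0.190 q -0.0056..0.0218
  t-0.180 q -0.0058..0.0184
  t-0.170 q -0.0024..0.0155
  t-0.160 q -0.0043..0.0153
  t-0.150 q 0.0014..0.0150
  t-0.140 q 0.0002..0.0144
  t-0.130 q -0.0023..0.0143
  t-0.120 q 0.0013..0.0122
 eye [-0.1847  0.008 ] heading -15.49
 handle line heading -13.75 offset at nut 0.0063
```

Wrench heading is about −15° (eye −15.5, gripper −15.6), so it follows the gripper and the nut is turning. I'll continue the arc.

>>> play_rows(
  steps=[
    {"claw":255,"dp":[-0.0001,0.0052,0],"angular":[0,0,3]},
    {"claw":255,"dp":[-0.0002,0.0052,0],"angular":[0,0,3]},
    {"claw":255,"dp":[-0.0001,0.0052,0],"angular":[0,0,3]},
    {"claw":255,"dp":[-0.0002,0.0052,0],"angular":[0,0,3]},
    {"claw":255,"dp":[-0.0001,0.0052,0],"angular":[0,0,3]},
    {"claw":255,"dp":[-0.0002,0.0052,0],"angular":[0,0,3]},
    {"claw":255,"dp":[-0.0001,0.0052,0],"angular":[0,0,3]},
    {"claw":255,"dp":[-0.0002,0.0052,0],"angular":[0,0,3]},
  ],
)

```text
clock: 17.22
tcp_pos: [0.5503, -0.0724, 0.0822]
orientation: [-0.0, 0.341, 0.94, -0.0]
wrist_force: [-1.6, -3.3, -2.9]
finger_gap: 0.0182
```

```bash
python3 n.py
```

```text
t 17.22 p [ 0.5503 -0.0724  0.0822] psi 140.18 tilt 0.06 F [-1.62 -3.31 -2.9 ] M [-0.456  0.267  0.471] gap 0.0182 J [-0.28  0.37 -0.27  0.93 -0.    0.42]
phi -39.82 t,q -0.0996 0.0 Mz about nut 0.828
```

>>> play_rows(
  steps=[
    {"claw":255,"dp":[-0.0002,0.0052,0],"angular":[0,0,3]},
    {"claw":255,"dp":[-0.0003,0.0052,0],"angular":[0,0,3]},
    {"claw":255,"dp":[-0.0002,0.0052,0],"angular":[0,0,3]},
    {"claw":255,"dp":[-0.0003,0.0052,0],"angular":[0,0,3]},
    {"claw":255,"dp":[-0.0002,0.0052,0],"angular":[0,0,3]},
    {"claw":255,"dp":[-0.0002,0.0052,0],"angular":[0,0,3]},
    {"claw":255,"dp":[0,0,0],"angular":[0,0,0]},
    {"claw":255,"dp":[0,0,0],"angular":[0,0,0]},
  ],
)

```text
clock: 17.88
tcp_pos: [0.5736, -0.052, 0.082]
orientation: [-0.001, 0.482, 0.876, -0.0]
wrist_force: [-3.1, 0.4, -2.7]
finger_gap: 0.0183
```

```bash
python3 n.py; python3 - <<'E'
from eye import *
im,d=snap('top');i2,d2=snap('side');eye(-58)
E
```

```text
t 17.88 p [ 0.5736 -0.052   0.082 ] psi 122.42 tilt 0.1 F [-3.09  0.44 -2.74] M [0.101 0.485 0.178] gap 0.0183 J [-0.23  0.41 -0.21  0.95  0.    0.78]
phi -57.58 t,q -0.0996 0.0003 Mz about nut 0.415
n 164 t -0.1996 -0.1154 z 0.097
  t-0.200 q -0.0131..0.0126
  t-0.190 q -0.0144..0.0124
  t-0.180 q -0.0075..0.0081
  t-0.170 q -0.0066..0.0085
  t-0.160 q -0.0108..0.0082
  t-0.150 q -0.0092..0.0087
  t-0.140 q -0.0078..0.0093
  t-0.130 q -0.0098..0.0088
  t-0.120 q -0.0092..0.0085
 eye [-0.1846 -0.0009] heading -57.71
 handle line heading -58.03 offset at nut 0.0007
```

>>> play_rows(
  steps=[
    {"claw":255,"dp":[-0.0001,-0.0043,0],"angular":[0,0,-2.5]},
    {"claw":255,"dp":[-0.0001,-0.0043,0],"angular":[0,0,-2.5]},
    {"claw":255,"dp":[-0.0001,-0.0043,0],"angular":[0,0,-2.5]},
    {"claw":255,"dp":[0,0,0],"angular":[0,0,0]},
    {"claw":255,"dp":[0.004,0,0],"angular":[0,0,0]},
    {"claw":255,"dp":[0.008,0,0],"angular":[0,0,0]},
    {"claw":255,"dp":[0.008,0,0],"angular":[0,0,0]},
    {"claw":255,"dp":[0.008,0,0],"angular":[0,0,0]},
  ],
)

```text
clock: 18.65
tcp_pos: [0.5469, -0.0389, 0.0829]
orientation: [0.001, 0.425, 0.905, 0.0]
wrist_force: [-0.4, 0.7, -2.8]
finger_gap: 0.0185
```

```bash
python3 n.py
```

```text
t 18.65 p [ 0.5469 -0.0389  0.0829] psi 129.7 tilt 0.13 F [-0.43  0.74 -2.78] M [0.025 0.058 0.046] gap 0.0185 J [-0.22  0.36 -0.29  0.92 -0.    0.66]
phi -50.3 t,q -0.1259 0.0007 Mz about nut 0.029
```

```bash
python3 - <<'E'
from plan import *
s,p,R=pose();o=[]
ps=np.radians(yaw(R));b=p+np.r_[.045*np.cos(ps),.045*np.sin(ps),.012]
p,R=seg(p,R,b,yaw(R),4,255,o)
p,R=seg(p,R,(.484,.0995,.1),195,12,255,o);print(b);show(o)
E
```

```text
[ 0.51818714 -0.00426063  0.0948827 ]
[{"claw": 255, "dp": [0.0112, 0.0, -0.003], "angular": [0.02, 0.03, 0.0]}, {"claw": 255, "dp": [0.0113, 0.0, -0.003], "angular": [0.02, 0.03, 0.0]}, {"claw": 255, "dp": [0.0112, 0.0, -0.003], "angular": [0.02, 0.03, 0.0]}, {"claw": 255, "dp": [0.0113, 0.0, -0.0031], "angular": [0.02, 0.03, 0.0]}, {"claw": 255, "dp": [0.0085, 0.0033, -0.0004], "angular": [-0.0, -0.0, -5.44]}, {"claw": 255, "dp": [0.0081, 0.0041, -0.0004], "angular": [-0.0, -0.0, -5.44]}, {"claw": 255, "dp": [0.0077, 0.0049, -0.0004], "angular": [-0.0, -0.0, -5.44]}, {"claw": 255, "dp": [0.0072, 0.0056, -0.0004], "angular": [-0.0, -0.0, -5.44]}]
[{"claw": 255, "dp": [0.0066, 0.0062, -0.0004], "angular": [-0.0, -0.0, -5.44]}, {"claw": 255, "dp": [0.006, 0.0068, -0.0004], "angular": [-0.0, -0.0, -5.44]}, {"claw": 255, "dp": [0.0053, 0.0074, -0.0004], "angular": [-0.0, -0.0, -5.44]}, {"claw": 255, "dp": [0.0046, 0.0079, -0.0005], "angular": [-0.0, -0.0, -5.44]}, {"claw": 255, "dp": [0.0039, 0.0082, -0.0004], "angular": [-0.0, -0.0, -5.44]}, {"claw": 255, "dp": [0.003, 0.0086, -0.0005], "angular": [-0.0, -0.0, -5.44]}, {"claw": 255, "dp": [0.0022, 0.0088, -0.0004], "angular": [-0.0, -0.0, -5.44]}, {"claw": 255, "dp": [0.0014, 0.0091, -0.0005], "angular": [-0.0, -0.0, -5.44]}]
```

>>> play_rows(
  steps=[
    {"claw":255,"dp":[0.0112,0,-0.003],"angular":[0,0,0]},
    {"claw":255,"dp":[0.0113,0,-0.003],"angular":[0,0,0]},
    {"claw":255,"dp":[0.0112,0,-0.003],"angular":[0,0,0]},
    {"claw":255,"dp":[0.0113,0,-0.003],"angular":[0,0,0]},
    {"claw":255,"dp":[0.0085,0.0033,-0.0004],"angular":[0,0,-5.44]},
    {"claw":255,"dp":[0.0081,0.0041,-0.0004],"angular":[0,0,-5.44]},
    {"claw":255,"dp":[0.0077,0.0049,-0.0004],"angular":[0,0,-5.44]},
    {"claw":255,"dp":[0.0072,0.0056,-0.0004],"angular":[0,0,-5.44]},
  ],
)

```text
clock: 19.32
tcp_pos: [0.5052, 0.0319, 0.0965]
orientation: [0.0, 0.243, 0.97, 0.0]
wrist_force: [0.3, -0.1, -3.6]
finger_gap: 0.0184
```

>>> play_rows(
  steps=[
    {"claw":255,"dp":[0.0066,0.0062,-0.0004],"angular":[0,0,-5.44]},
    {"claw":255,"dp":[0.006,0.0068,-0.0004],"angular":[0,0,-5.44]},
    {"claw":255,"dp":[0.0053,0.0074,-0.0004],"angular":[0,0,-5.44]},
    {"claw":255,"dp":[0.0046,0.0079,-0.0005],"angular":[0,0,-5.44]},
    {"claw":255,"dp":[0.0039,0.0082,-0.0004],"angular":[0,0,-5.44]},
    {"claw":255,"dp":[0.003,0.0086,-0.0005],"angular":[0,0,-5.44]},
    {"claw":255,"dp":[0.0022,0.0088,-0.0004],"angular":[0,0,-5.44]},
    {"claw":255,"dp":[0.0014,0.0091,-0.0005],"angular":[0,0,-5.44]},
  ],
)

```text
clock: 19.98
tcp_pos: [0.4822, 0.101, 0.0999]
orientation: [0.0, -0.134, 0.991, -0.0]
wrist_force: [0.1, -0.2, -2.8]
finger_gap: 0.0182
```

```bash
python3 n.py; python3 - <<'E'
from sil import *
from plan import *
snap('top');snap('side');silfit('top',(380,148,404,174))
snap('top');silfit('top',(380,148,404,174))
im=np.load('top.npz')['im'];b=cv2.resize(im[145:177,375:411],None,fx=16,fy=16,interpolation=cv2.INTER_CUBIC);save(b,'c9.png')
E
```

```text
t 19.98 p [0.4822 0.101  0.0999] psi -164.6 tilt 0.03 F [ 0.06 -0.18 -2.84] M [ 0.033 -0.022  0.062] gap 0.0182 J [ 0.04  0.25 -0.4   0.92 -0.   -0.23]
phi 15.4 t,q -0.0764 0.267 Mz about nut 0.074
top [[32.47, 627.19, -135.57, 46.57], [32.48, 627.13, -135.46, 46.04], [32.56, 627.14, -135.5, 45.8], [32.58, 627.12, -135.52, 45.72], [32.58, 627.23, -135.57, 46.63]]
top [[32.25, 627.18, -135.48, 46.43], [32.3, 627.19, -135.57, 46.54], [32.36, 627.21, -135.53, 46.73], [32.38, 627.17, -135.46, 45.78], [32.39, 627.13, -135.5, 45.88]]
```

View pics/c9.png

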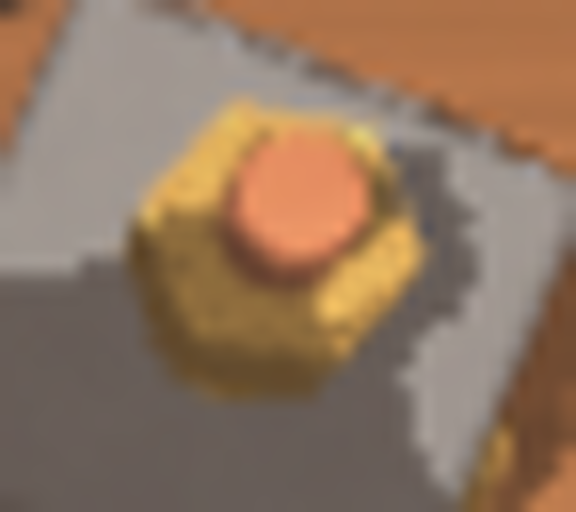

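By camera the nut is at 46.3° mod 60 (−13.7°), so the wrench turned it about 48°. Its true value is near 50–54°, on the low side. I'll re-engage and go about 8° past the last wrench heading.

```bash
python3 - <<'E'
from plan import *
s,p,R=pose();o=[]
p,R=seg(p,R,(.5115,-.0203,.0825),135,14,255,o)
show(o)
E
```

```text
[{"claw": 255, "dp": [0.0002, -0.0089, 0.0012], "angular": [-0.0, 0.0, 4.29]}, {"claw": 255, "dp": [-0.0004, -0.0089, 0.0012], "angular": [-0.0, 0.0, 4.29]}, {"claw": 255, "dp": [-0.0011, -0.0088, 0.0012], "angular": [-0.0, 0.0, 4.29]}, {"claw": 255, "dp": [-0.0017, -0.0087, 0.0013], "angular": [-0.0, 0.0, 4.29]}, {"claw": 255, "dp": [-0.0024, -0.0086, 0.0012], "angular": [-0.0, 0.0, 4.29]}, {"claw": 255, "dp": [-0.003, -0.0084, 0.0013], "angular": [-0.0, 0.0, 4.29]}, {"claw": 255, "dp": [-0.0037, -0.0081, 0.0012], "angular": [-0.0, 0.0, 4.29]}, {"claw": 255, "dp": [-0.0042, -0.0078, 0.0013], "angular": [-0.0, 0.0, 4.29]}]
[{"claw": 255, "dp": [-0.0048, -0.0075, 0.0012], "angular": [-0.0, 0.0, 4.29]}, {"claw": 255, "dp": [-0.0054, -0.0071, 0.0013], "angular": [-0.0, 0.0, 4.29]}, {"claw": 255, "dp": [-0.0059, -0.0067, 0.0012], "angular": [-0.0, 0.0, 4.29]}, {"claw": 255, "dp": [-0.0063, -0.0062, 0.0013], "angular": [-0.0, 0.0, 4.29]}, {"claw": 255, "dp": [-0.0068, -0.0057, 0.0012], "angular": [-0.0, 0.0, 4.29]}, {"claw": 255, "dp": [-0.0072, -0.0051, 0.0013], "angular": [-0.0, 0.0, 4.29]}]
```

>>> play_rows(
  steps=[
    {"claw":255,"dp":[0.0002,-0.0089,0.0012],"angular":[0,0,4.29]},
    {"claw":255,"dp":[-0.0004,-0.0089,0.0012],"angular":[0,0,4.29]},
    {"claw":255,"dp":[-0.0011,-0.0088,0.0012],"angular":[0,0,4.29]},
    {"claw":255,"dp":[-0.0017,-0.0087,0.0013],"angular":[0,0,4.29]},
    {"claw":255,"dp":[-0.0024,-0.0086,0.0012],"angular":[0,0,4.29]},
    {"claw":255,"dp":[-0.003,-0.0084,0.0013],"angular":[0,0,4.29]},
    {"claw":255,"dp":[-0.0037,-0.0081,0.0012],"angular":[0,0,4.29]},
    {"claw":255,"dp":[-0.0042,-0.0078,0.0013],"angular":[0,0,4.29]},
  ],
)

```text
clock: 20.8
tcp_pos: [0.4998, 0.0298, 0.0897]
orientation: [0.0, 0.17, 0.985, -0.0]
wrist_force: [0.8, -1.0, -2.6]
finger_gap: 0.0182
```

>>> play_rows(
  steps=[
    {"claw":255,"dp":[-0.0048,-0.0075,0.0012],"angular":[0,0,4.29]},
    {"claw":255,"dp":[-0.0054,-0.0071,0.0013],"angular":[0,0,4.29]},
    {"claw":255,"dp":[-0.0059,-0.0067,0.0012],"angular":[0,0,4.29]},
    {"claw":255,"dp":[-0.0063,-0.0062,0.0013],"angular":[0,0,4.29]},
    {"claw":255,"dp":[-0.0068,-0.0057,0.0012],"angular":[0,0,4.29]},
    {"claw":255,"dp":[-0.0072,-0.0051,0.0013],"angular":[0,0,4.29]},
    {"claw":255,"dp":[0,0,0],"angular":[0,0,0]},
    {"claw":255,"dp":[0,0,0],"angular":[0,0,0]},
  ],
)

```text
clock: 21.47
tcp_pos: [0.5121, -0.0216, 0.0821]
orientation: [0.0, 0.383, 0.924, 0.0]
wrist_force: [0.6, -0.2, -3.5]
finger_gap: 0.0186
```

```bash
python3 n.py; python3 - <<'E'
from prong import *
snap('top');snap('side');prongs(-45)
from sil import silfit
silfit('top',(380,148,404,174))
E
```

```text
t 21.47 p [ 0.5121 -0.0216  0.0821] psi 134.99 tilt 0.0 F [ 0.65 -0.16 -3.49] M [-0.003 -0.036 -0.002] gap 0.0186 J [-0.2   0.3  -0.38  0.89  0.    0.59]
phi -45.01 t,q -0.1622 -0.0001 Mz about nut -0.057Traceback (most recent call last):
  File "<stdin>", line 2, in <module>
  File "prong.py", line 10, in prongs
    print(n,len(t),'tip t',np.percentile(t,[98,100]).round(4),'z',np.percentile(z,[10,50,90]).round(4))
                           ~~~~~~~~~~~~~^^^^^^^^^^^^
    return _quantile_unchecked(
        a, q, axis, out, overwrite_input, method, keepdims, weights)
    return _ureduce(a,
                    func=_quantile_ureduce_func,
    ...<5 lines>...
                    overwrite_input=overwrite_input,
                    method=method)
    r = func(a, **kwargs)
    result = _quantile(arr,
                       quantiles=q,
    ...<2 lines>...
                       out=out,
                       weights=wgt)
    slices_having_nans = np.isnan(arr[-1, ...])
                                  ~~~^^^^^^^^^
IndexError: index -1 is out of bounds for axis 0 with size 0
```

>>> play_rows(
  steps=[
    {"claw":255,"dp":[0,0.0004,0.0],"angular":[0,0,0]},
    {"claw":255,"dp":[-0.006,0,0],"angular":[0,0,0]},
    {"claw":255,"dp":[-0.006,0,0],"angular":[0,0,0]},
    {"claw":255,"dp":[-0.006,0,0],"angular":[0,0,0]},
    {"claw":255,"dp":[-0.006,0,0],"angular":[0,0,0]},
    {"claw":255,"dp":[-0.006,0,0],"angular":[0,0,0]},
    {"claw":255,"dp":[-0.006,0,0],"angular":[0,0,0]},
    {"claw":255,"dp":[-0.003,0,0],"angular":[0,0,0]},
  ],
)

```text
clock: 22.23
tcp_pos: [0.541, -0.0492, 0.0821]
orientation: [0.0, 0.383, 0.924, -0.0]
wrist_force: [-0.6, 0.1, -3.2]
finger_gap: 0.0185
```

```bash
python3 n.py
```

```text
t 22.23 p [ 0.541  -0.0492  0.0821] psi 135.01 tilt 0.04 F [-0.58  0.11 -3.17] M [-0.031  0.045  0.02 ] gap 0.0185 J [-0.24  0.35 -0.3   0.92 -0.    0.55]
phi -44.99 t,q -0.1222 0.0008 Mz about nut 0.061
```

>>> play_rows(
  steps=[
    {"claw":255,"dp":[-0.004,0,0],"angular":[0,0,0]},
    {"claw":255,"dp":[-0.004,0,0],"angular":[0,0,0]},
    {"claw":255,"dp":[-0.004,0,0],"angular":[0,0,0]},
    {"claw":255,"dp":[-0.004,0,0],"angular":[0,0,0]},
    {"claw":255,"dp":[-0.004,0,0],"angular":[0,0,0]},
    {"claw":255,"dp":[-0.004,0,0],"angular":[0,0,0]},
    {"claw":255,"dp":[0,0,0],"angular":[0,0,0]},
    {"claw":255,"dp":[0,0,0],"angular":[0,0,0]},
  ],
)

```text
clock: 22.9
tcp_pos: [0.5571, -0.0655, 0.0821]
orientation: [0.0, 0.382, 0.924, -0.0]
wrist_force: [-0.6, -0.4, -3.5]
finger_gap: 0.0183
```

>>> play_rows(
  steps=[
    {"claw":255,"dp":[-0.0001,0.0034,0],"angular":[0,0,2]},
    {"claw":255,"dp":[-0.0001,0.0034,0],"angular":[0,0,2]},
    {"claw":255,"dp":[-0.0001,0.0034,0],"angular":[0,0,2]},
    {"claw":255,"dp":[-0.0001,0.0034,0],"angular":[0,0,2]},
    {"claw":255,"dp":[0,0,0],"angular":[0,0,0]},
    {"claw":255,"dp":[0,0,0],"angular":[0,0,0]},
    {"claw":255,"dp":[0,0,0],"angular":[0,0,0]},
    {"claw":255,"dp":[0,0,0],"angular":[0,0,0]},
  ],
)

```text
clock: 23.57
tcp_pos: [0.5671, -0.0563, 0.0821]
orientation: [-0.0, 0.446, 0.895, 0.0]
wrist_force: [0.1, 2.1, -2.6]
finger_gap: 0.0184
```

```bash
python3 n.py
```

```text
t 23.57 p [ 0.5671 -0.0563  0.0821] psi 127.08 tilt 0.03 F [ 0.06  2.09 -2.58] M [0.245 0.022 0.056] gap 0.0184 J [-0.24  0.4  -0.23  0.94  0.    0.68]
phi -52.92 t,q -0.0997 0.0005 Mz about nut -0.074
```

>>> play_rows(
  steps=[
    {"claw":255,"dp":[-0.0001,0.0034,0],"angular":[0,0,2]},
    {"claw":255,"dp":[-0.0001,0.0035,0],"angular":[0,0,2]},
    {"claw":255,"dp":[-0.0001,0.0017,0],"angular":[0,0,1]},
    {"claw":255,"dp":[0,0,0],"angular":[0,0,0]},
    {"claw":255,"dp":[0,0,0],"angular":[0,0,0]},
    {"claw":255,"dp":[0,0,0],"angular":[0,0,0]},
    {"claw":255,"dp":[0,0,0],"angular":[0,0,0]},
    {"claw":255,"dp":[0,0,0],"angular":[0,0,0]},
  ],
)

```text
clock: 24.23
tcp_pos: [0.5743, -0.0521, 0.0821]
orientation: [0.0, 0.485, 0.875, -0.0]
wrist_force: [-1.4, -2.8, -3.0]
finger_gap: 0.0182
```

```bash
python3 n.py
```

```text
t 24.23 p [ 0.5743 -0.0521  0.0821] psi 122.03 tilt 0.04 F [-1.36 -2.8  -3.  ] M [-0.608  0.299  0.212] gap 0.0182 J [-0.23  0.41 -0.21  0.95 -0.    0.78]
phi -57.97 t,q -0.0991 0.0001 Mz about nut 0.474
```

>>> play_rows(
  steps=[
    {"claw":255,"dp":[-0.0001,0.0034,0],"angular":[0,0,2]},
    {"claw":255,"dp":[-0.0001,0.0026,0],"angular":[0,0,1.5]},
    {"claw":255,"dp":[0,0,0],"angular":[0,0,0]},
    {"claw":255,"dp":[0,0,0],"angular":[0,0,0]},
    {"claw":255,"dp":[0,0,0],"angular":[0,0,0]},
    {"claw":255,"dp":[0,0,0],"angular":[0,0,0]},
    {"claw":255,"dp":[0,0,0],"angular":[0,0,0]},
    {"claw":255,"dp":[0,0,0],"angular":[0,0,0]},
  ],
)

```text
clock: 24.9
tcp_pos: [0.5797, -0.049, 0.0821]
orientation: [0.0, 0.511, 0.86, -0.0]
wrist_force: [-1.7, -4.3, -3.5]
finger_gap: 0.0185
```

```bash
python3 n.py
```

```text
t 24.9 p [ 0.5797 -0.049   0.0821] psi 118.54 tilt 0.02 F [-1.71 -4.28 -3.55] M [-0.606  0.287  0.132] gap 0.0185 J [-0.22  0.42 -0.2   0.95 -0.    0.85]
phi -61.46 t,q -0.0991 0.0003 Mz about nut 0.482
```

>>> play_rows(
  steps=[
    {"claw":255,"dp":[-0.0001,0.0034,0],"angular":[0,0,2]},
    {"claw":255,"dp":[-0.0001,0.0034,0],"angular":[0,0,2]},
    {"claw":255,"dp":[0,0,0],"angular":[0,0,0]},
    {"claw":255,"dp":[0,0,0],"angular":[0,0,0]},
    {"claw":255,"dp":[-0.0001,-0.0034,0],"angular":[0,0,-2]},
    {"claw":255,"dp":[-0.0001,-0.0034,0],"angular":[0,0,-2]},
    {"claw":255,"dp":[-0.0001,-0.0034,0],"angular":[0,0,-2]},
    {"claw":255,"dp":[-0.0001,-0.0034,0],"angular":[0,0,-2]},
  ],
)

```text
clock: 25.57
tcp_pos: [0.5743, -0.0522, 0.0823]
orientation: [0.0, 0.48, 0.877, 0.001]
wrist_force: [-0.9, -1.1, -3.1]
finger_gap: 0.0183
```

```bash
python3 n.py
```

```text
t 25.57 p [ 0.5743 -0.0522  0.0823] psi 122.67 tilt 0.09 F [-0.91 -1.07 -3.14] M [-0.244  0.078 -0.242] gap 0.0183 J [-0.23  0.41 -0.22  0.95  0.    0.77]
phi -57.33 t,q -0.099 0.0011 Mz about nut -0.11
```

>>> play_rows(
  steps=[
    {"claw":255,"dp":[-0.0001,-0.0037,0],"angular":[0,0,-2]},
    {"claw":255,"dp":[-0.0001,-0.0037,0],"angular":[0,0,-2]},
    {"claw":255,"dp":[0,0,0],"angular":[0,0,0]},
    {"claw":255,"dp":[0.004,0,0],"angular":[0,0,0]},
    {"claw":255,"dp":[0.008,0,0],"angular":[0,0,0]},
    {"claw":255,"dp":[0.01,0,0],"angular":[0,0,0]},
    {"claw":255,"dp":[0.012,0,0],"angular":[0,0,0]},
    {"claw":255,"dp":[0.012,0,0],"angular":[0,0,0]},
  ],
)

```text
clock: 26.23
tcp_pos: [0.5398, -0.0185, 0.082]
orientation: [-0.0, 0.45, 0.893, 0.0]
wrist_force: [-0.5, 0.4, -1.6]
finger_gap: 0.0184
```

```bash
python3 n.py; python3 - <<'E'
from plan import *
s,p,R=pose();o=[]
ps=np.radians(yaw(R));b=p+np.r_[.025*np.cos(ps),.025*np.sin(ps),.012]
p,R=seg(p,R,b,yaw(R),2,255,o)
p,R=seg(p,R,(.484,.0995,.1),195,12,255,o);print(b);show(o)
E
```

```text
t 26.23 p [ 0.5398 -0.0185  0.082 ] psi 126.53 tilt 0.07 F [-0.53  0.39 -1.64] M [ 0.05   0.008 -0.016] gap 0.0184 J [-0.18  0.35 -0.31  0.91  0.    0.75]
phi -53.47 t,q -0.1463 0.0001 Mz about nut 0.012
[0.52491261 0.00154078 0.09398781]
[{"claw": 255, "dp": [0.0125, 0.0, -0.006], "angular": [0.01, -0.03, -0.0]}, {"claw": 255, "dp": [0.0125, 0.0, -0.006], "angular": [0.01, -0.03, -0.0]}, {"claw": 255, "dp": [0.0086, 0.0021, -0.0005], "angular": [0.0, -0.0, -5.71]}, {"claw": 255, "dp": [0.0083, 0.003, -0.0005], "angular": [0.0, -0.0, -5.71]}, {"claw": 255, "dp": [0.008, 0.0038, -0.0005], "angular": [0.0, -0.0, -5.71]}, {"claw": 255, "dp": [0.0076, 0.0046, -0.0005], "angular": [0.0, -0.0, -5.71]}, {"claw": 255, "dp": [0.0071, 0.0053, -0.0005], "angular": [0.0, -0.0, -5.71]}, {"claw": 255, "dp": [0.0065, 0.006, -0.0005], "angular": [0.0, -0.0, -5.71]}]
[{"claw": 255, "dp": [0.0059, 0.0066, -0.0005], "angular": [0.0, -0.0, -5.71]}, {"claw": 255, "dp": [0.0052, 0.0071, -0.0005], "angular": [0.0, -0.0, -5.71]}, {"claw": 255, "dp": [0.0045, 0.0076, -0.0005], "angular": [0.0, -0.0, -5.71]}, {"claw": 255, "dp": [0.0037, 0.008, -0.0005], "angular": [0.0, -0.0, -5.71]}, {"claw": 255, "dp": [0.0029, 0.0084, -0.0005], "angular": [0.0, -0.0, -5.71]}, {"claw": 255, "dp": [0.0021, 0.0086, -0.0005], "angular": [0.0, -0.0, -5.71]}]
```

>>> play_rows(
  steps=[
    {"claw":255,"dp":[0.0125,0,-0.006],"angular":[0,0,0]},
    {"claw":255,"dp":[0.0125,0,-0.006],"angular":[0,0,0]},
    {"claw":255,"dp":[0.0086,0.0021,-0.0005],"angular":[0,0,-5.71]},
    {"claw":255,"dp":[0.0083,0.003,-0.0005],"angular":[0,0,-5.71]},
    {"claw":255,"dp":[0.008,0.0038,-0.0005],"angular":[0,0,-5.71]},
    {"claw":255,"dp":[0.0076,0.0046,-0.0005],"angular":[0,0,-5.71]},
    {"claw":255,"dp":[0.0071,0.0053,-0.0005],"angular":[0,0,-5.71]},
    {"claw":255,"dp":[0.0065,0.006,-0.0005],"angular":[0,0,-5.71]},
  ],
)

```text
clock: 26.9
tcp_pos: [0.5048, 0.0507, 0.0979]
orientation: [0.0, 0.164, 0.986, 0.0]
wrist_force: [1.0, -0.0, -2.6]
finger_gap: 0.0182
```

>>> play_rows(
  steps=[
    {"claw":255,"dp":[0.0059,0.0066,-0.0005],"angular":[0,0,-5.71]},
    {"claw":255,"dp":[0.0052,0.0071,-0.0005],"angular":[0,0,-5.71]},
    {"claw":255,"dp":[0.0045,0.0076,-0.0005],"angular":[0,0,-5.71]},
    {"claw":255,"dp":[0.0037,0.008,-0.0005],"angular":[0,0,-5.71]},
    {"claw":255,"dp":[0.0029,0.0084,-0.0005],"angular":[0,0,-5.71]},
    {"claw":255,"dp":[0.0021,0.0086,-0.0005],"angular":[0,0,-5.71]},
    {"claw":255,"dp":[0,0,0],"angular":[0,0,0]},
    {"claw":255,"dp":[0,0,0],"angular":[0,0,0]},
  ],
)

```text
clock: 27.57
tcp_pos: [0.4844, 0.099, 0.1007]
orientation: [0.0, -0.13, 0.991, -0.0]
wrist_force: [0.3, -0.8, -3.5]
finger_gap: 0.0183
```

```bash
python3 n.py; python3 - <<'E'
from sil import *
from plan import *
for _ in range(3): snap('top');silfit('top',(380,148,404,174))
s,p,R=pose();o=[]
p,R=seg(p,R,(.484,.0995,.045),195,5,255,o);p,R=seg(p,R,(.484,.0995,.036),195,3,255,o);show(o)
im=np.load('top.npz')['im'];b=cv2.resize(im[145:177,375:411],None,fx=16,fy=16,interpolation=cv2.INTER_CUBIC);save(b,'c10.png')
E
```

```text
t 27.57 p [0.4844 0.099  0.1007] psi -165.0 tilt 0.05 F [ 0.35 -0.75 -3.53] M [-0.003 -0.023  0.005] gap 0.0183 J [ 0.04  0.25 -0.4   0.92 -0.   -0.22]
phi 15.0 t,q -0.0766 0.2641 Mz about nut 0.03
top [[31.48, 627.31, -135.42, 41.51], [31.53, 627.31, -135.42, 41.58], [31.53, 627.31, -135.42, 41.52], [31.53, 627.32, -135.42, 41.58], [31.58, 627.35, -135.34, 42.1]]
top [[31.09, 627.31, -135.42, 41.44], [31.12, 627.35, -135.44, 41.7], [31.12, 627.39, -135.47, 41.82], [31.16, 627.4, -135.43, 41.84], [31.19, 627.33, -135.38, 42.68]]
top [[31.09, 627.31, -135.3, 41.83], [31.12, 627.31, -135.3, 41.72], [31.14, 627.31, -135.38, 41.43], [31.16, 627.3, -135.41, 41.49], [31.22, 627.33, -135.38, 41.43]]
[{"claw": 255, "dp": [0.0001, 0.0003, 0.0111], "angular": [-0.0, 0.01, -0.01]}, {"claw": 255, "dp": [0.0001, 0.0003, 0.0111], "angular": [-0.0, 0.01, -0.01]}, {"claw": 255, "dp": [0.0001, 0.0003, 0.0111], "angular": [-0.0, 0.01, -0.01]}, {"claw": 255, "dp": [0.0001, 0.0004, 0.011], "angular": [-0.0, 0.01, -0.01]}, {"claw": 255, "dp": [0.0002, 0.0003, 0.0111], "angular": [-0.0, 0.01, -0.01]}, {"claw": 255, "dp": [-0.0, 0.0, 0.003], "angular": [-0.01, -0.01, -0.0]}, {"claw": 255, "dp": [-0.0, 0.0, 0.003], "angular": [-0.01, -0.01, -0.0]}, {"claw": 255, "dp": [-0.0, 0.0, 0.003], "angular": [-0.01, -0.01, -0.0]}]
```

View pics/c10.png

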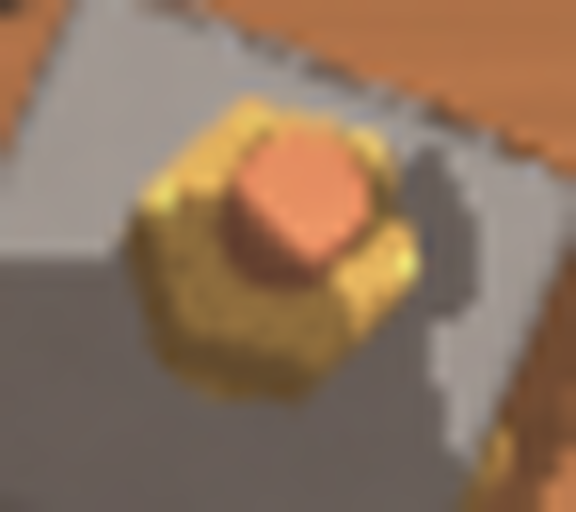

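By camera the nut is now at 41.6° mod 60, so the wrench has turned it about 53° in total, or about 56° going by the wrench heading. With the 0–7° overrun by the fingers, that is inside 50–70°. I'll lay the wrench down.

>>> play_rows(
  steps=[
    {"claw":255,"dp":[0.0001,0.0002,0.0111],"angular":[0,0,0]},
    {"claw":255,"dp":[0.0001,0.0002,0.0111],"angular":[0,0,0]},
    {"claw":255,"dp":[0.0001,0.0001,0.0111],"angular":[0,0,0]},
    {"claw":255,"dp":[0,0,0.0111],"angular":[0,0,0]},
    {"claw":255,"dp":[0,0,0.0111],"angular":[0,0,0]},
    {"claw":255,"dp":[0,0,0.0035],"angular":[0,0,0]},
    {"claw":255,"dp":[0,0,0.003],"angular":[0,0,0]},
    {"claw":255,"dp":[0,0,0.002],"angular":[0,0,0]},
  ],
)

```text
clock: 28.38
tcp_pos: [0.4844, 0.0983, 0.0364]
orientation: [-0.0, -0.131, 0.991, -0.0]
wrist_force: [-8.2, -1.8, 21.9]
finger_gap: 0.0182
```

```bash
python3 s.py
```

```text
t 28.38 p [0.4844 0.0983 0.0364] psi -165.0 tilt 0.02 F [-8.21 -1.75 21.88] M [-0.231  1.437 -0.029] gap 0.0182 J [ 0.04  0.32 -0.48  0.77 -0.   -0.22]
```

>>> play_rows(
  steps=[
    {"claw":255,"dp":[0,0,-0.0007],"angular":[0,0,0]},
    {"claw":255,"dp":[0,0,0],"angular":[0,0,0]},
    {"claw":120,"dp":[0,0,0],"angular":[0,0,0]},
    {"claw":60,"dp":[0,0,0],"angular":[0,0,0]},
    {"claw":0,"dp":[0,0,0],"angular":[0,0,0]},
    {"claw":0,"dp":[0,0,0],"angular":[0,0,0]},
    {"claw":0,"dp":[0,0,0],"angular":[0,0,0]},
    {"claw":0,"dp":[0,0,0],"angular":[0,0,0]},
  ],
)

```text
clock: 29.05
tcp_pos: [0.4845, 0.0986, 0.0369]
orientation: [0.0, -0.131, 0.991, -0.0]
wrist_force: [-0.2, 0.5, -0.2]
finger_gap: 0.085
```

>>> play_rows(
  steps=[
    {"claw":0,"dp":[0,0,-0.015],"angular":[0,0,0]},
    {"claw":0,"dp":[0,0,-0.025],"angular":[0,0,0]},
    {"claw":0,"dp":[0,0,-0.03],"angular":[0,0,0]},
    {"claw":0,"dp":[0,0,-0.03],"angular":[0,0,0]},
    {"claw":0,"dp":[0.02,0.02,-0.02],"angular":[0,0,0]},
    {"claw":0,"dp":[0.02,-0.035,0],"angular":[0,0,0]},
    {"claw":0,"dp":[0,-0.04,0],"angular":[0,0,0]},
    {"claw":0,"dp":[0,-0.04,0],"angular":[0,0,0]},
  ],
)

```text
clock: 29.72
tcp_pos: [0.4699, -0.0029, 0.1578]
orientation: [0.001, -0.134, 0.991, -0.0]
wrist_force: [2.2, 0.2, 0.8]
finger_gap: 0.0857
```

>>> play_rows(
  steps=[
    {"claw":0,"dp":[0,-0.04,0],"angular":[0,0,0]},
    {"claw":0,"dp":[0,-0.04,0],"angular":[0,0,0]},
    {"claw":0,"dp":[0,-0.04,0],"angular":[0,0,0]},
    {"claw":0,"dp":[0,-0.04,0],"angular":[0,0,0]},
    {"claw":0,"dp":[0,-0.04,0],"angular":[0,0,0]},
    {"claw":0,"dp":[0,-0.03,0],"angular":[0,0,0]},
    {"claw":0,"dp":[0,0,0],"angular":[0,0,0]},
    {"claw":0,"dp":[0,0,0],"angular":[0,0,0]},
  ],
)

```text
clock: 30.38
tcp_pos: [0.5301, -0.2273, 0.1562]
orientation: [-0.0, -0.13, 0.992, 0.0]
wrist_force: [-0.7, -0.2, -0.0]
finger_gap: 0.0852
```

```bash
cp top.npz top_prev.npz; python3 - <<'E'
from plan import *
from sil import silfit
st()
im,d=snap('top');i2,d2=snap('side');silfit('top',(380,148,404,174))
save(im,'top_end.png')
E
python3 m.py
```

```text
t 30.38 p [ 0.5301 -0.2273  0.1562] psi -165.11 tilt 0.03 F [-0.69 -0.23 -0.02] M [-0.003  0.05   0.052] gap 0.0852 J [-0.54  0.35 -0.1   1.11  0.   -0.8 ]
top [[32.25, 627.43, -135.56, 38.84], [32.28, 627.42, -135.55, 38.88], [32.31, 627.46, -135.54, 38.74], [32.36, 627.43, -135.46, 37.94], [32.36, 627.47, -135.54, 38.17]]
top wrench n 1169 z pct [0.0397 0.0495 0.0527]
 c [0.4989 0.1013 0.0497] axis deg 14.9 t [-0.1156 -0.1125  0.108   0.1114] q [-0.0376  0.0351]
  t-0.13 n19 q -0.0100..0.0101 z0.0499
  t-0.11 n96 q -0.0142..0.0141 z0.0500
  t-0.09 n114 q -0.0365..0.0389 z0.0497
  t-0.07 n72 q -0.0099..0.0351 z0.0502
  t-0.05 n68 q -0.0100..0.0099 z0.0499
  t-0.03 n69 q -0.0098..0.0098 z0.0499
  t-0.01 n69 q -0.0096..0.0102 z0.0500
  t0.01 n65 q -0.0096..0.0103 z0.0496
  t0.03 n140 q -0.0420..0.0338 z0.0495
  t0.05 n132 q -0.0328..0.0333 z0.0499
  t0.07 n81 q -0.0306..0.0316 z0.0502
  t0.09 n75 q -0.0321..0.0340 z0.0497
  t0.11 n4 q -0.0280..0.0276 z0.0492
 man (0.052, 0.064) 918 mean [ 0.6228 -0.1328  0.0577] rect [ 627.3 -135.5] [85.  86.1] 63.8 med z 0.0578
 man (0.094, 0.112) 15
[... 410 characters left out ...]
  t-0.09 n99 q -0.0401..0.0376 z0.0506
  t-0.07 n58 q -0.0142..0.0077 z0.0512
  t-0.05 n52 q -0.0115..0.0083 z0.0513
  t-0.03 n60 q -0.0129..0.0087 z0.0511
  t-0.01 n56 q -0.0119..0.0080 z0.0511
  t0.01 n59 q -0.0432..0.0093 z0.0513
  t0.03 n127 q -0.0438..0.0344 z0.0513
  t0.05 n103 q -0.0357..0.0314 z0.0510
  t0.07 n84 q -0.0330..0.0297 z0.0509
  t0.09 n65 q -0.0361..0.0329 z0.0508
 man (0.052, 0.064) 392 mean [ 0.6244 -0.1208  0.0591] rect [ 627.7 -133.7] [86.9 86.1] 64.9 med z 0.0596
 man (0.094, 0.112) 93 mean [ 0.6248 -0.1262  0.1027] rect [ 625.3 -130.9] [38.7 34.4] 17.5 med z 0.1035
 man (0.113, 0.13) 38 mean [ 0.6258 -0.1303  0.12  ] rect [ 625.9 -130.6] [17.4 16.2] 7.7 med z 0.1215
```

View pics/top_end.png

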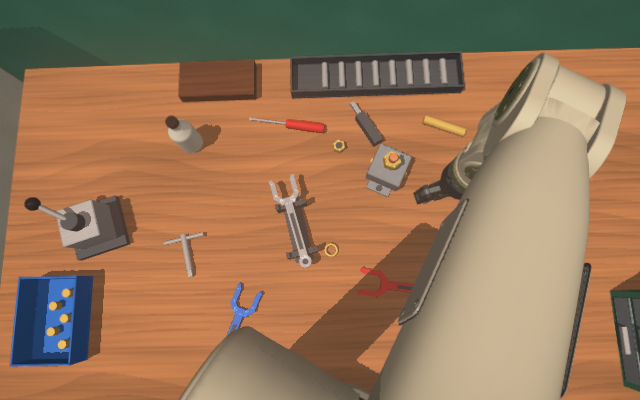

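The nut is out of shadow now and fits at 38.8° mod 60. The wrench therefore turned it about 55.5°, plus the 0–7° overrun by the fingers. The wrench is back within 2 mm of its start at 14.9°, lying flat with its top at 50 mm. Bystanders are unchanged and the arm is clear, so I'll hand in.

```bash
python3 -c "
from workcell import env
print(env.hand_in(), env.get_state()['clock'])"
```

```text
the job is handed in; nothing more can be done
the job is handed in; nothing more can be done
```

The job is handed in at about 31 s of the 72 s allowed, with no verdict reported. By my checks the nut is about one flat past finger-tight and the wrench is back on its rest.

- **Finger-tight:** I turned the nut about 50° clockwise with the fingers until the torque rose from 0.10 to 0.33 N m. I can't read exactly where the stop was, so the fingers may have gone 0 to 7° past it, within the 8.6° limit.
- **Tightening:** I used the wrench in two goes, because after the first the nut looked slightly short.
- **Nut angle:** The last unshadowed camera fit shows the wrench turned it about 55.5°. With the finger overrun that makes 55 to 62° past finger-tight, against 60° ± 10°.
- **Wrench:** It lies flat across both saddles, top at 50 mm, heading 14.9° against 15.05° at the start, and within about 2 mm of where it began.
- **Surroundings:** The bystanders look unmoved in the final picture, and the gripper is open and clear of everything.

**Disagreements:**
- While the nut was partly in shadow, the same camera fit read about 3° less turned than in the last picture.
- The wrench's play on the nut came out near 14°, where the given sizes predict about 8°. I relied on the camera for the nut's angle rather than on that play.

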